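# Clear and dress the display turntable and set the lens

## Task

Clear the folded tripod off the turntable and lay it along the middle of the red felt mat, and put every loose small amber dry box, black body cap and filter stack on the turntable, each lying flat in the middle of a dark felt pad of its own. Once all that is done, push the turntable round by the finger lugs on its rim, leaving the lens alone until it is at the front, so that the lens stands squarely at the front in line with the white pointer; then turn the lens's focus ring until its tab's white line stands over the orange index line. Leave the big dry box, the filter wrench and the camera where they are.

Things in the scene. Friction and masses are not known exactly. Their poses are not given: they have to be found in the camera images.
- front (a point): fixed point at the front of the turntable: 95 mm from its axis, at the height of the platter's top (50 mm over the glass), on the side of the pointer (a black tongue with a white line, 4 mm thick, lying on the glass and reaching 200 mm from the axis). Its -x points from the axis to the front, z up
- axle (a point): fixed point on the turntable's vertical axis at the height of the platter's top, 50 mm over the glass. The platter is a white disc 290 mm across and 16 mm thick, 34 to 50 mm over the glass; same axes as front
- platter (a joint): angle of the platter, rad, growing counterclockwise seen from above; 0, and any whole turn more or less, puts the lens exactly at the front. Turns endlessly both ways; the reading is not wrapped. Stiff: about 1.5 N at the rim keeps it moving, and it stops where it is left
- rim: eight grey finger lugs on the platter's rim, for pushing it round: each 20 mm wide with a rounded nose, sticking out from the disc's edge (145 mm from the axis) to 167 mm, 34 to 50 mm over the glass. One every 45 degrees, the nearest 22.5 degrees to either side of the lens. Origin on the axis at the glass; -x points to the lens; turns with the platter
- lens: wide-angle lens in satin aluminium, fixed upright on a black display mount on the platter, 95 mm from the turntable's axis. Origin: underside of its mount, on the platter's top; -x points out over the rim, along the orange index line. 77 mm high: mount 72 mm across, 6 mm high; lower barrel 53 mm across; focus ring 58 mm across from 36 to 58 mm; front barrel 52 mm across above it
- lens_axis (a point): the same point as the origin of lens: on the lens's axis, at the platter's top, 50 mm over the glass
- ring_mid (a point): centre of the focus ring, on the lens's axis, 47 mm above the platter's top; the ring is 58 mm across and 22 mm high (11 mm up and down from here) with a ribbed edge; its -x points to the focusing tab
- tab (a point): point on the black focusing tab of the ring, 40 mm out from the lens's axis, at the ring's mid-height; the tab is 11 mm wide, 10 mm high, sticks out to 44 mm from the lens's axis and has a white line on top
- focus_ring (a joint): angle of the focus ring on the lens, rad, growing counterclockwise seen from above; 0: the tab's white line stands exactly over the orange index line. Stops at -0.45 and 1.5; stays where it is left (about 0.05 N m)
- box1_mid (a point): centre of a small amber plastic dry box, latch closed, lying flat: 70 mm (its x) by 50 mm (its y) by 30 mm high; z is up through its lid. Loose, about 0.1 kg; it stands on the glass at the start
- box2_mid (a point): centre of another small amber plastic dry box, latch closed, lying flat: 70 mm (its x) by 50 mm (its y) by 30 mm high; z is up through its lid. Loose, about 0.1 kg; it stands on the glass at the start
- cap1_mid (a point): centre of a loose black silicone body cap, a solid round puck 60 mm across and 22 mm high, lying flat; z is its axis. About 50 g
- cap2_mid (a point): centre of a loose black silicone body cap, a solid round puck 60 mm across and 22 mm high, lying flat; z is its axis. About 50 g
- filters_mid (a point): centre of a stack of screw-in filters closed with satin aluminium caps: a loose solid puck 58 mm across and 28 mm high, ribbed black round its side, lying flat; z is its axis. About 0.14 kg
- pad1 (a point): centre of one of the five dark round felt pads (80 mm across, flush) on the platter's top, 50 mm over the glass, 95 mm from the turntable's axis, 60 degrees counterclockwise round from the lens seen from above; turns with the platter
- pad2 (a point): centre of one of the five dark round felt pads (80 mm across, flush) on the platter's top, 50 mm over the glass, 95 mm from the turntable's axis, 120 degrees counterclockwise round from the lens seen from above; turns with the platter
- pad3 (a point): centre of one of the five dark round felt pads (80 mm across, flush) on the platter's top, 50 mm over the glass, 95 mm from the turntable's axis, 180 degrees counterclockwise round from the lens seen from above; turns with the platter
- pad4 (a point): centre of one of the five dark round felt pads (80 mm across, flush) on the platter's top, 50 mm over the glass, 95 mm from the turntable's axis, 240 degrees counterclockwise round from the lens seen from above; turns with the platter
- pad5 (a point): centre of one of the five dark round felt pads (80 mm across, flush) on the platter's top, 50 mm over the glass, 95 mm from the turntable's axis, 300 degrees counterclockwise round from the lens seen from above; turns with the platter
- tripod_mid (a point): point on the legs of a stainless tabletop tripod folded short, near its balance point, half-way up (16 mm); loose, 0.35 kg, left lying on the platter's front half. 32 mm wide and high, x runs along it from the feet (74 mm behind the point) to the black head disc (38 mm across, ends 86 mm ahead), z up
- mat_top (a point): centre of the top of a fixed flat dark red felt mat on the glass beside the turntable, 220 mm (x) by 110 mm (y), 3 mm thick
- drybox: big amber plastic dry box with two black latches, 100 by 150 mm, 70 mm high; stays where it is. Origin under its centre
- wrench: green hard plastic filter wrench, an open loop 80 mm across with a 60 mm handle, 7 mm thick, lying flat; stays where it is. Origin at the loop's centre
- camera: black and aluminium camera body, 118 by 36 mm, 75 mm high, standing on the glass; stays where it is. Origin under its centre

How it is judged:
By the outcome, as a careful person would: the job done as asked, in the order asked, and still so for the second after the job is handed in, with the robot touching nothing.
Of box1, box2, cap1, cap2, filters only 3 to 5 are there at a start; the rules pass over those that are not, and their reading is None.
At some moment in a run one of box1, box2, cap1, cap2, filters may be knocked a few centimetres aside while the robot is not near it.
Once in a run the grip may slacken for a moment while it holds something.
It also fails if it takes over 210 s, if anything falls off the work surface, if the arm or the gripper's body presses on something with over 40 N, if the wrist force passes 120 N, or if a joint passes its speed limit or range.

## Robot

A 7-joint arm with a two-finger parallel gripper is mounted at the origin on the work surface. World frame = base frame: x ahead of the robot, y to its left, z up, the work surface at z = 0. Lengths are in m, angles in rad, forces in N, time in s.
With the tool pointing down it reaches from about 0.4 to 0.85 m from the base axis. Payload 10.4 kg.
Tool frame: the origin (TCP) lies midway between the tips of the shut fingers; the grasp point (between the pads) lies 19 mm behind it; z points along the fingers, y is the line along which they close (so a half turn about z gives the same grasp; the last joint's range is limited). The gripper opens to 87 mm and grips with 3 to 60 N. Pads are 19 mm wide; open, the fingers measure 117 mm over their backs; the gripper's body (75 mm by 190 mm) begins 51 mm behind the grasp point.
Start: joints at [-1.273, 0.332, -0.065, 1.46, 0.022, 1.35, -0.088], TCP at [0.197, 0.593, 0.189] pointing down, gripper open.
Joint ranges: [-2.6, 2.6], [-0.5, 2.12], [-1.47, 1.34], [0.16, 2.42], [-1.27, 4.41], [0.06, 2.06], [-2.6, 2.6]. Speed limits (rad/s): [2.22, 2.22, 2.79, 2.79, 3.14, 3.14, 3.14].

## Interface

Orientations are given as a unit quaternion [x, y, z, w].
In Python, from bench import sensors, eyes, order gives the robot as it stands.
- The arm moves only by the tool arm_command, never from a script. Its argument "steps" is a list of rows, each an object with "rot": the turn, a rotation vector about the world's x, y, z in degrees, a list of three; "slide": the shift along the world's x, y, z in m, a list of three; "grip": the opening, from 0 (shut) to 1 (fully open). A call has exactly 8 rows; each row shifts and turns the commanded pose from where the row before left it; what a row does not reach is not made up. A row lasts 1/8 s, in which the tool goes at most 62.5 mm and 10.7 degrees, less where a joint would pass 70% of its speed; a pose out of reach is approached as far as the arm can. A call with a gripper value outside its range is refused whole. The fingers move at their own pace and stop on an object; "newtons" is the grip in N (left out, the last holds). Time passes only in rows, so rows that do not move let the fingers close, or fill a call up. It gives the time, the measured TCP pose, the force, the opening and the grip force at its end, in the units of the state.
- sensors.read_state(): the state, without advancing time (a new reading comes with each control period).
- eyes.camera(name): name is "scene" or "top" or "wrist"; returns a dict with "pixels" (384x512x3 uint8, red, green, blue), "intrinsics" (3x3 intrinsics, pixels), "pose" (4x4, takes a point from camera to world coordinates). Camera axes: x right, y down, z forward; pixel columns grow to the right and rows downward; lengths in m; the calibration is good to about 2 mm. A picture is of the moment at which its call begins. There is no depth.
- order.close_job(): hands the job in; it is judged then, once.
Trained networks look in a picture, given as the dict that the camera call returned (one of the last four; its "shot" number tells which), for a name from the list of things; names that differ only in an ending like _2 or _b are one class to them, and where a whole thing is asked for, a point or a joint stands for the part that bears it (a point fixed in the world has none). Each returns a list of dicts, best first, with "conf" (0 to 1); they miss things now and then, are a little off and sometimes report something else, mostly with a low value. They report only what shows in the picture. A call takes as long as a camera call.
- eyes.look_for(name, picture): "bbox" ([left, top, right, bottom] in pixels, round what is visible of it).
The state is a dict: "time": time; "joint_positions": joint angles; "joint_vel": joint speeds; "joint_torque": joint torques, N m; "ee_pos": TCP position; "eef_rot": TCP orientation; "ft_force": force on the tool from outside, world axes, zero at the start; "torque": the same for the moment, N m; "width": finger opening in m; "grip_force": force on a finger pad.
Only numpy, scipy, OpenCV 4.12 (cv2) and the standard library are available. Lean on these libraries where they do the work, as an engineer would, in place of code of your own. Each camera call takes 0.05 s, during which the arm holds its last target. There are 200 camera calls.

## Working session

There is one attempt and no reset: what is moved stays moved. The work goes in short steps, Python scripts to look and compute and a tool call to move; the robot and the scene stay as the last step left them, time stands still between calls to the robot, and variables do not carry over. Pictures are saved under pics/ and viewed, at most 14 in all, crops included, and the job is handed in when it is done.

Besides the shell and the picture viewer there is one more tool, called after "Emit:" in YAML: its name, and indented under it one key for each argument. arm_command: Moves the arm, as the interface text tells. Its arguments: {"type":"object","properties":{"steps":{"type":"array","items":{"type":"object","properties":{"rot":{"type":"array","items":{"type":"number"}},"slide":{"type":"array","items":{"type":"number"}},"grip":{"type":"number"}}}},"newtons":{"type":"number"}},"required":["steps"]}

```bash
ls; mkdir -p pics; cat > h.py <<'E'
import numpy as np, cv2
from bench import sensors, eyes, order
def snap(n,f=None):
    p=eyes.camera(n)
    if f: cv2.imwrite('pics/'+f,cv2.cvtColor(p['pixels'],cv2.COLOR_RGB2BGR))
    return p
def p2w(p,u,v,z):
    K=np.array(p['intrinsics']);T=np.array(p['pose'])
    d=T[:3,:3]@np.linalg.solve(K,[u,v,1.]);o=T[:3,3]
    return o+d*(z-o[2])/d[2]
def w2p(p,X):
    K=np.array(p['intrinsics']);T=np.array(p['pose'])
    c=K@(T[:3,:3].T@(np.array(X)-T[:3,3]));return c[:2]/c[2]
def st():
    s=sensors.read_state();print({k:np.round(s[k],3).tolist() for k in ('time','ee_pos','eef_rot','width','grip_force','ft_force')})
E
python3 - <<'E'
from h import *
st()
for n in('top','scene'):
    p=snap(n,n+'0.png');print(n,np.round(p['pose'],3).tolist(),np.round(p['intrinsics'],1).tolist())
    for k in ['box1_mid','cap1_mid','filters_mid','tripod_mid','lens','tab','pad1','mat_top','drybox','wrench','camera','rim']:
        r=eyes.look_for(k,p);print(k,[(np.round(x['bbox']).tolist(),round(x['conf'],2)) for x in r[:6]])
E
```

```text
pics
{'time': 0.0, 'ee_pos': [0.197, 0.593, 0.188], 'eef_rot': [0.16, 0.987, -0.001, -0.0], 'width': 0.087, 'grip_force': 0.0, 'ft_force': [0.305, 0.526, 0.499]}
top [[0.01, -0.995, 0.101, 0.466], [-1.0, -0.011, -0.014, 0.017], [0.015, -0.101, -0.995, 1.374], [0.0, 0.0, 0.0, 1.0]] [[474.6, 0.0, 250.7], [0.0, 474.6, 196.2], [0.0, 0.0, 1.0]]
box1_mid [([338.0, 189.0, 356.0, 209.0], 0.74)]
cap1_mid [([135.0, 150.0, 244.0, 272.0], 0.55), ([135.0, 147.0, 244.0, 256.0], 0.47)]
filters_mid [([381.0, 244.0, 401.0, 265.0], 0.88), ([141.0, 191.0, 171.0, 215.0], 0.25)]
tripod_mid [([163.0, 224.0, 223.0, 245.0], 0.92), ([132.0, 149.0, 243.0, 262.0], 0.55), ([337.0, 186.0, 358.0, 210.0], 0.2)]
lens [([138.0, 191.0, 169.0, 220.0], 0.78)]
tab [([146.0, 195.0, 163.0, 220.0], 0.6)]
pad1 [([134.0, 150.0, 244.0, 259.0], 0.78)]
mat_top [([81.0, 217.0, 159.0, 302.0], 0.65)]
drybox [([281.0, 122.0, 335.0, 163.0], 0.74)]
wrench [([372.0, 154.0, 404.0, 197.0], 0.78), ([284.0, 183.0, 305.0, 202.0], 0.35), ([134.0, 152.0, 242.0, 259.0], 0.34)]
camera [([92.0, 158.0, 117.0, 202.0], 0.56), ([81.0, 218.0, 156.0,
[... 363 characters left out ...]
.0], 0.82), ([248.0, 148.0, 352.0, 224.0], 0.21)]
filters_mid [([245.0, 149.0, 353.0, 221.0], 0.73), ([93.0, 226.0, 119.0, 250.0], 0.67)]
tripod_mid [([262.0, 152.0, 303.0, 181.0], 0.59), ([248.0, 152.0, 348.0, 223.0], 0.56)]
lens [([247.0, 152.0, 349.0, 222.0], 0.68), ([314.0, 148.0, 334.0, 181.0], 0.65)]
tab [([260.0, 150.0, 303.0, 185.0], 0.32)]
pad1 [([245.0, 147.0, 353.0, 224.0], 0.55), ([312.0, 159.0, 332.0, 168.0], 0.53)]
mat_top [([286.0, 136.0, 344.0, 164.0], 0.81), ([248.0, 149.0, 352.0, 222.0], 0.66)]
drybox [([205.0, 240.0, 278.0, 306.0], 0.57)]
wrench [([111.0, 278.0, 151.0, 326.0], 0.72)]
camera []
rim [([247.0, 152.0, 347.0, 222.0], 0.57), ([246.0, 147.0, 349.0, 224.0], 0.43)]
```

```bash
python3 - <<'E'
import cv2
a=cv2.imread('pics/top0.png')[90:320,60:430]
cv2.imwrite('pics/c0.png',cv2.resize(a,(796,495),interpolation=cv2.INTER_CUBIC))
E
```

```text
(no output)
```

View pics/c0.png

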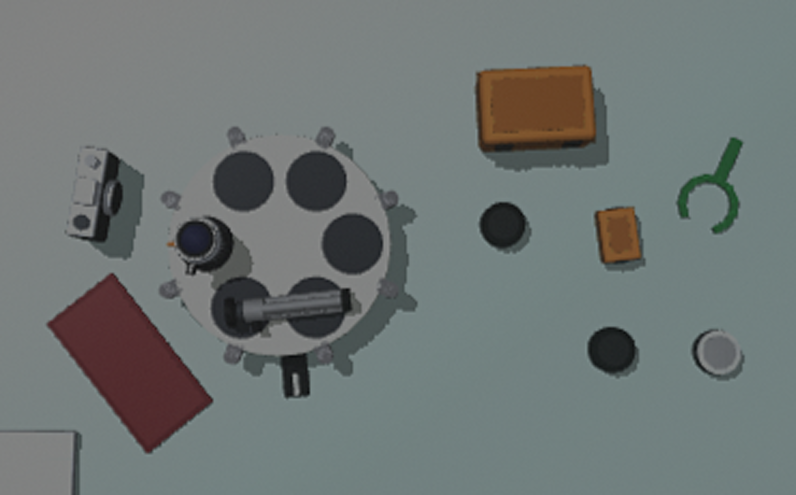

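View pics/scene0.png

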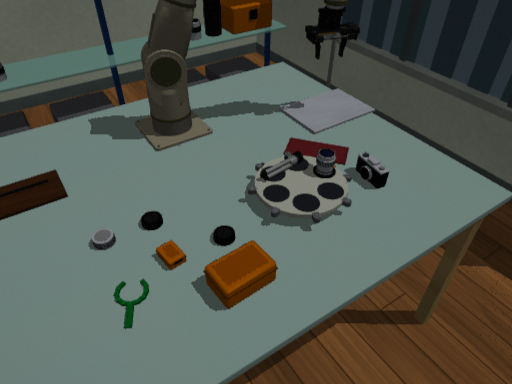

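The top view shows: lens at crop (200,240), on the left; tripod over two pads at (290,307); pointer at (295,378), toward the robot; one small box at (619,235); caps at (503,225) and (611,350); filters at (717,352); mat at (130,362). So there are 4 loose items. Now I'll turn these into positions.

```bash
cat > loc.py <<'E'
from h import *
from scipy.optimize import least_squares
def blobs(p,mask,amin,amax):
    n,l,s,c=cv2.connectedComponentsWithStats(mask.astype(np.uint8))
    return [(c[i],s[i,4],(l==i)) for i in range(1,n) if amin<s[i,4]<amax]
if __name__=='__main__':
    p=snap('top'); im=p['pixels'].astype(int); R,G,B=im[...,0],im[...,1],im[...,2]
    dark=(im.max(2)<75)
    for c,a,m in blobs(p,dark,60,1500): print('dark',np.round(c,1),a,np.round(p2w(p,*c,.05),3),np.round(p2w(p,*c,.02),3))
    amber=(R>G*1.5)&(G>B*1.3)&(R>90)
    for c,a,m in blobs(p,amber,60,5000):
        r=cv2.minAreaRect(np.argwhere(m)[:,::-1].astype(np.float32)); q=[p2w(p,*x,.03)[:2].round(3).tolist() for x in cv2.boxPoints(r)]
        print('amber',np.round(c,1),a,np.round(p2w(p,*c,.028),3),q)
    red=(R>G*1.5)&(abs(G-B)<25)&(R>60)
    for c,a,m in blobs(p,red,500,9000):
        r=cv2.minAreaRect(np.argwhere(m)[:,::-1].astype(np.float32)); q=[p2w(p,*x,.003)[:2].round(3).tolist() for x in cv2.boxPoints(r)]
        print('red',np.round(c,1),a,np.round(p2w(p,*c,.003),3),q)
    f=lambda x,y:(60+x/2.151,90+y/2.151)
    for n,x,y,z in [('filt',718,352,.028),('tri_head',345,299,.07),('tri_feet',235,309,.07),('tri_mid',290,305,.075),('lens',197,240,.127),('ptr',296,396,.004)]:
        print(n,np.round(p2w(p,*f(x,y),z),3))
E
python3 loc.py
```

```text
dark [303.8 154.3] 279 [ 0.722 -0.15   0.05 ] [ 0.728 -0.154  0.02 ]
dark [109.5 183.1] 302 [0.633 0.395 0.05 ] [0.637 0.403 0.02 ]
dark [172.7 173.9] 597 [0.661 0.219 0.05 ] [0.666 0.223 0.02 ]
dark [206.6 173.8] 598 [0.663 0.124 0.05 ] [0.667 0.126 0.02 ]
dark [293.3 194.3] 362 [ 0.608 -0.121  0.05 ] [ 0.611 -0.124  0.02 ]
dark [155.1 202.9] 450 [0.579 0.266 0.05 ] [0.582 0.272 0.02 ]
dark [223.4 202.9] 607 [0.581 0.075 0.05 ] [0.584 0.076 0.02 ]
dark [188.  232.8] 1028 [0.497 0.172 0.05 ] [0.497 0.176 0.02 ]
dark [344.  252.3] 383 [ 0.447 -0.262  0.05 ] [ 0.447 -0.268  0.02 ]
dark [132.7 276.9] 242 [0.374 0.321 0.05 ] [0.372 0.328 0.02 ]
dark [510.  285.1] 239 [ 0.361 -0.723  0.05 ] [ 0.358 -0.74   0.02 ]
dark [196.9 263.3] 214 [0.413 0.146 0.05 ] [0.412 0.149 0.02 ]
dark [ 93.2 336. ] 126 [0.215 0.422 0.05 ] [0.209 0.431 0.02 ]
dark [  9.  370.4] 475 [0.123 0.643 0.05 ] [0.116 0.658 0.02 ]
dark [249.9 370.4] 112 [ 0.127 -0.004  0.05 ] [ 0.12  -0.004  0.02 ]
amber [311.8 136.8] 1372 [ 0.778 -0.176  0.028] [[0.818, -0.092], [0.827, -0.243], [0.73, -0.246], [0.721, -0.097]]
amber [349.  197.8] 210 [ 0.602 -0.282  0.028] [[0.629, -0.25], [0.635, -0.296], [0.57, -0.303], [0.564, -0.257]]
red [120.  258.1] 2879 [0.424 0.37  0.003] [[0.475, 0.481], [0.543, 0.398], [0.373, 0.259], [0.307, 0.342]]
filt [ 0.444 -0.408  0.028]
tri_head [0.507 0.081 0.07 ]
tri_feet [0.493 0.221 0.07 ]
tri_mid [0.499 0.151 0.075]
lens [0.576 0.261 0.127]
ptr [0.381 0.148 0.004]
```

Emit:
arm_command:
  steps:
    - {"slide": [0.034,-0.05,0.005],"rot": [0,0,-8.2],"grip": 1}
    - {"slide": [0.034,-0.05,0.005],"rot": [0,0,-8.2],"grip": 1}
    - {"slide": [0.034,-0.05,0.005],"rot": [0,0,-8.2],"grip": 1}
    - {"slide": [0.034,-0.05,0.005],"rot": [0,0,-8.2],"grip": 1}
    - {"slide": [0.034,-0.05,0.005],"rot": [0,0,-8.2],"grip": 1}
    - {"slide": [0.034,-0.05,0.005],"rot": [0,0,-8.2],"grip": 1}
    - {"slide": [0.034,-0.05,0],"rot": [0,0,-8.2],"grip": 1}
    - {"slide": [0.034,-0.05,0],"rot": [0,0,-8.2],"grip": 1}

```text
time: 2.35
ee_pos: [0.4699, 0.1915, 0.2192]
eef_rot: [0.671, 0.742, 0.001, 0.0]
ft_force: [1.7, 0.0, 0.2]
width: 0.0868
grip_force: 0.0
```

```bash
python3 - <<'E'
from h import *
p=snap('wrist','w1.png');st();print(np.round(p['pose'],3).tolist(),np.round(p['intrinsics'],1).tolist())
E
```

```text
{'time': 2.4, 'ee_pos': [0.474, 0.183, 0.219], 'eef_rot': [0.677, 0.736, 0.0, 0.002], 'width': 0.087, 'grip_force': 0.0, 'ft_force': [0.744, -7.618, -0.545]}
[[0.995, 0.098, 0.026, 0.462], [0.101, -0.961, -0.258, 0.263], [-0.0, 0.259, -0.966, 0.415], [0.0, 0.0, 0.0, 1.0]] [[290.1, 0.0, 256.0], [0.0, 290.1, 195.1], [0.0, 0.0, 1.0]]
```

View pics/w1.png

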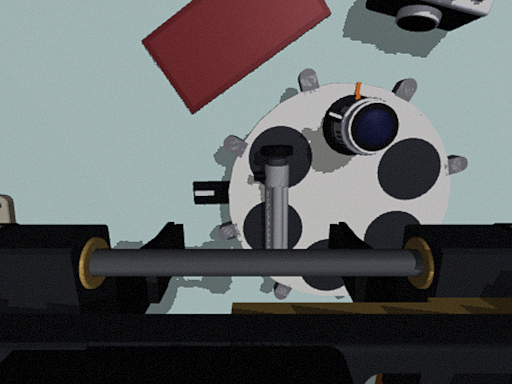

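The wrist view shows the tripod with its wide head disc at (277,152), which is the +y end. The legs run down to (277,245), and the gripper hides the rest.

```bash
python3 - <<'E'
from h import *
p=snap('wrist')
for u,v,z in [(277,147,.069),(277,215,.082),(277,240,.082),(276,175,.082),(268,215,.075),(289,215,.075)]: print('w',np.round(p2w(p,u,v,z),3))
t=snap('top');cv2.imwrite('pics/c1.png',cv2.resize(cv2.cvtColor(t['pixels'][215:255,150:235],cv2.COLOR_RGB2BGR),None,fx=9,fy=9,interpolation=cv2.INTER_CUBIC))
f=lambda x,y:(60+x/2.151,90+y/2.151)
for x,y,z in [(225,309,.069),(354,299,.066),(290,305,.082)]: print('t',np.round(p2w(t,*f(x,y),z),3))
print(w2p(p,[.579,.17,.05]),w2p(p,[.661,.219,.05]),w2p(p,[.498,.218,.05]))
st()
E
```

```text
w [0.496 0.222 0.069]
w [0.503 0.142 0.082]
w [0.507 0.11  0.082]
w [0.497 0.191 0.082]
w [0.493 0.139 0.075]
w [0.519 0.141 0.075]
t [0.493 0.234 0.069]
t [0.508 0.07  0.066]
t [0.499 0.15  0.082]
[335.51504915 191.39692357] [405.84613778 159.24870861] [277.38243691 149.0699924 ]
{'time': 2.5, 'ee_pos': [0.471, 0.19, 0.219], 'eef_rot': [0.672, 0.741, 0.0, 0.0], 'width': 0.087, 'grip_force': 0.0, 'ft_force': [-1.011, 0.841, 0.654]}
```

View pics/c1.png

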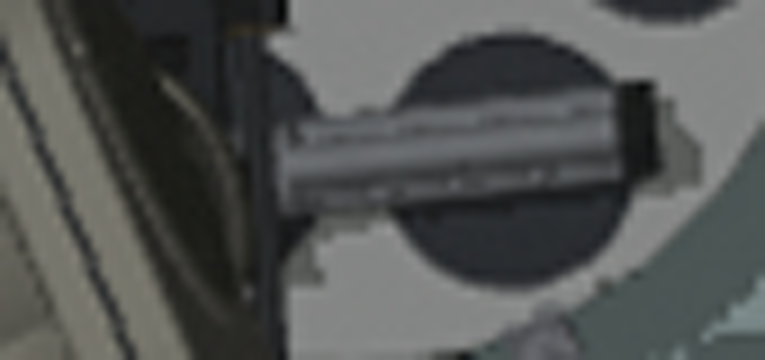

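The -y end is only a leg-wide black foot cap at (635,130), so the head points to +y. I'll grasp at about (0.502, 0.146).

Emit:
arm_command:
  steps:
    - {"slide": [0.016,-0.022,-0.01],"grip": 1}
    - {"slide": [0.016,-0.022,-0.02],"grip": 1}
    - {"slide": [0,0,-0.045],"grip": 1}
    - {"slide": [0,0,-0.045],"grip": 1}
    - {"slide": [0,0,-0.032],"grip": 1}
    - {"slide": [0,0,-0.012],"grip": 1}
    - {"grip": 0.2}
    - {"grip": 0.2}
  newtons: 35

```text
schema error: expected keys rot, slide, grip
```

Emit:
arm_command:
  steps:
    - {"grip": 0.2}
    - {"grip": 0.2}
    - {"slide": [0,0,0.02],"grip": 0.2}
    - {"slide": [0,0,0.03],"grip": 0.2}
    - {"slide": [0,0,0.03],"grip": 0.2}
    - {"slide": [0,0,0.03],"grip": 0.2}
    - {"grip": 0.2}
    - {"grip": 0.2}

```text
schema error: expected keys rot, slide, grip
```

All keys are needed in every row.

Emit:
arm_command:
  steps:
    - {"rot": [0,0,0],"slide": [0.016,-0.022,-0.01],"grip": 1}
    - {"rot": [0,0,0],"slide": [0.016,-0.022,-0.02],"grip": 1}
    - {"rot": [0,0,0],"slide": [0,0,-0.045],"grip": 1}
    - {"rot": [0,0,0],"slide": [0,0,-0.045],"grip": 1}
    - {"rot": [0,0,0],"slide": [0,0,-0.032],"grip": 1}
    - {"rot": [0,0,0],"slide": [0,0,-0.012],"grip": 1}
    - {"rot": [0,0,0],"slide": [0,0,0],"grip": 0.2}
    - {"rot": [0,0,0],"slide": [0,0,0],"grip": 0.2}
  newtons: 35

```text
time: 3.5
ee_pos: [0.502, 0.1498, 0.0562]
eef_rot: [0.669, 0.743, 0.001, 0.0]
ft_force: [0.1, -0.2, -0.0]
width: 0.0746
grip_force: 0.0
```

Emit:
arm_command:
  steps:
    - {"rot": [0,0,0],"slide": [0,0,0],"grip": 0.2}
    - {"rot": [0,0,0],"slide": [0,0,0],"grip": 0.2}
    - {"rot": [0,0,0],"slide": [0,0,0.02],"grip": 0.2}
    - {"rot": [0,0,0],"slide": [0,0,0.03],"grip": 0.2}
    - {"rot": [0,0,0],"slide": [0,0,0.03],"grip": 0.2}
    - {"rot": [0,0,0],"slide": [0,0,0.03],"grip": 0.2}
    - {"rot": [0,0,0],"slide": [0,0,0],"grip": 0.2}
    - {"rot": [0,0,0],"slide": [0,0,0],"grip": 0.2}

```text
time: 4.5
ee_pos: [0.5008, 0.1491, 0.1644]
eef_rot: [0.669, 0.743, -0.0, -0.0]
ft_force: [1.0, -0.1, -0.8]
width: 0.018
grip_force: 0.0
```

The fingers close at only about 70 mm/s, so I lifted too early. I'll retry with more dwell.

Emit:
arm_command:
  steps:
    - {"rot": [0,0,0],"slide": [0,0,0],"grip": 0.8}
    - {"rot": [0,0,0],"slide": [0,0,0],"grip": 0.8}
    - {"rot": [0,0,0],"slide": [0,0,0],"grip": 0.8}
    - {"rot": [0,0,0],"slide": [0,0,0],"grip": 0.8}
    - {"rot": [0,0,0],"slide": [0,0,0],"grip": 0.8}
    - {"rot": [0,0,0],"slide": [0,0,-0.05],"grip": 0.8}
    - {"rot": [0,0,0],"slide": [0,0,-0.046],"grip": 0.8}
    - {"rot": [0,0,0],"slide": [0,0,-0.014],"grip": 0.8}

```text
time: 5.5
ee_pos: [0.4994, 0.1485, 0.0525]
eef_rot: [0.669, 0.743, -0.002, -0.001]
ft_force: [-0.7, 0.2, 1.5]
width: 0.069
grip_force: 0.0
```

Emit:
arm_command:
  steps:
    - {"rot": [0,0,0],"slide": [0,0,0],"grip": 0.2}
    - {"rot": [0,0,0],"slide": [0,0,0],"grip": 0.2}
    - {"rot": [0,0,0],"slide": [0,0,0],"grip": 0.2}
    - {"rot": [0,0,0],"slide": [0,0,0],"grip": 0.2}
    - {"rot": [0,0,0],"slide": [0,0,0],"grip": 0.2}
    - {"rot": [0,0,0],"slide": [0,0,0],"grip": 0.2}
    - {"rot": [0,0,0],"slide": [0,0,0],"grip": 0.2}
    - {"rot": [0,0,0],"slide": [0,0,0],"grip": 0.2}

```text
time: 6.5
ee_pos: [0.501, 0.1491, 0.0547]
eef_rot: [0.669, 0.743, -0.0, 0.0]
ft_force: [-0.1, 0.7, 0.2]
width: 0.0176
grip_force: 0.0
```

```bash
python3 - <<'E'
from h import *
a=snap('scene')['pixels'][120:240,220:370];b=snap('wrist')['pixels']
a=cv2.resize(a,(480,384),interpolation=cv2.INTER_CUBIC)
cv2.imwrite('pics/m1.png',cv2.resize(cv2.cvtColor(np.hstack([a,b]),cv2.COLOR_RGB2BGR),(800,310)))
E
```

```text
(no output)
```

View pics/m1.png

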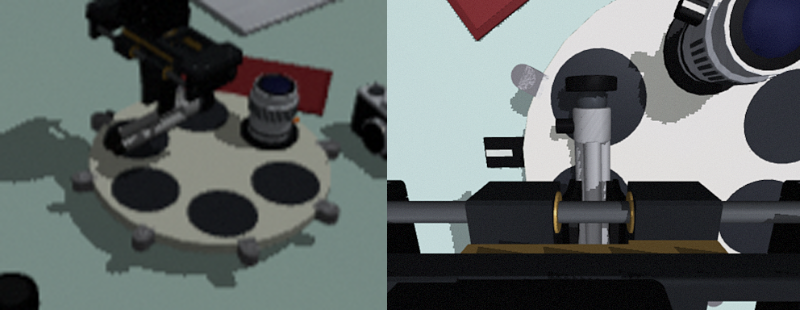

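The tripod is between the fingers: its legs run through at wrist view (597,215). My 0.2 target simply stopped short, so I'll close fully.

Emit:
arm_command:
  steps:
    - {"rot": [0,0,0],"slide": [0,0,0],"grip": 0}
    - {"rot": [0,0,0],"slide": [0,0,0],"grip": 0}
    - {"rot": [0,0,0],"slide": [0,0,0],"grip": 0}
    - {"rot": [0,0,0],"slide": [0,0,0],"grip": 0}
    - {"rot": [0,0,0],"slide": [0,0,0],"grip": 0}
    - {"rot": [0,0,0],"slide": [0,0,0],"grip": 0}
    - {"rot": [0,0,0],"slide": [0,0,0],"grip": 0}
    - {"rot": [0,0,0],"slide": [0,0,0],"grip": 0}
  newtons: 35

```text
time: 7.6
ee_pos: [0.5011, 0.1491, 0.0548]
eef_rot: [0.669, 0.743, 0.0, 0.0]
ft_force: [-0.2, -0.9, -0.8]
width: 0.0002
grip_force: 0.0
```

```bash
python3 - <<'E'
from h import *
p=snap('wrist');print(p['pixels'].shape)
g=p['pixels']
print('head end',p2w(p,252,94,.069).round(3),p2w(p,252,94,.05).round(3),'legs',p2w(p,260,250,.08).round(3),p2w(p,260,280,.08).round(3))
print('tcp px',w2p(p,[.501,.149,.055]),w2p(p,[.501,.149,.082]))
s=snap('scene');cv2.imwrite('pics/s2.png',cv2.resize(cv2.cvtColor(np.hstack([cv2.resize(s['pixels'][140:200,250:330],(533,400),interpolation=cv2.INTER_CUBIC)]),cv2.COLOR_RGB2BGR),None,fx=1,fy=1))
print(w2p(s,[.501,.149,.055]),w2p(s,[.502,.146,.066]))
E
```

```text
(384, 512, 3)
head end [0.489 0.233 0.069] [0.489 0.235 0.05 ] legs [0.504 0.139 0.08 ] [0.507 0.117 0.08 ]
tcp px [256.33428781 221.07414179] [256.33502951 236.00008919]
[279.83088509 169.06652087] [279.41372048 166.76875057]
```

View pics/s2.png

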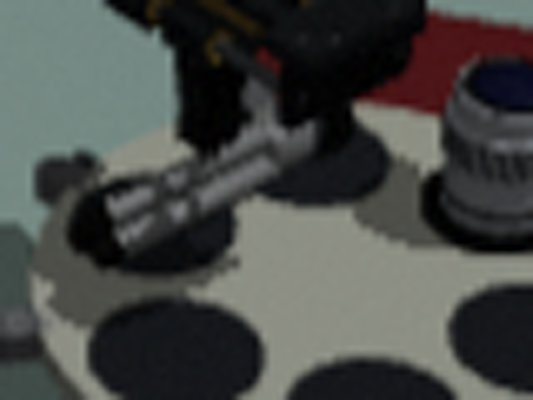

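```bash
python3 - <<'E'
from h import *
p=snap('wrist')
g=np.clip(p['pixels'][90:330,150:370].astype(float)*1.6,0,255).astype(np.uint8)
cv2.imwrite('pics/w3.png',cv2.resize(cv2.cvtColor(g,cv2.COLOR_RGB2BGR),(550,600),interpolation=cv2.INTER_CUBIC));st()
E
```

```text
{'time': 7.75, 'ee_pos': [0.501, 0.149, 0.055], 'eef_rot': [0.669, 0.743, 0.0, 0.0], 'width': 0.001, 'grip_force': 0.0, 'ft_force': [-0.782, 0.638, -0.126]}
```

View pics/w3.png

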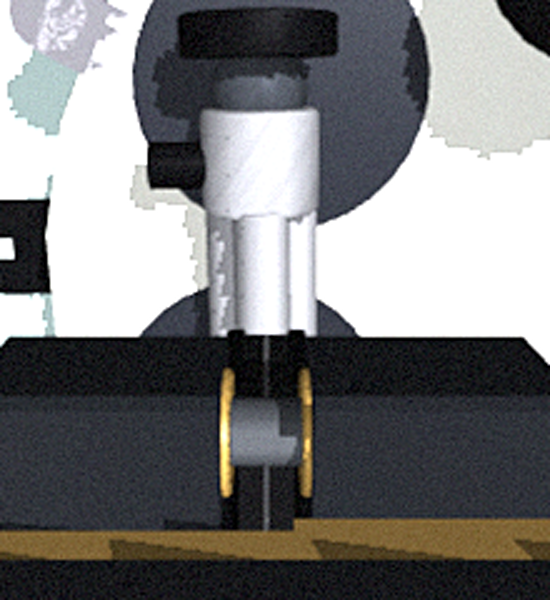

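The fingers are shut with their tips apparently above the legs, though the readings put them among the legs. I'll feel for contact with a few mm of descent.

Emit:
arm_command:
  steps:
    - {"rot": [0,0,0],"slide": [0,0,-0.002],"grip": 0}
    - {"rot": [0,0,0],"slide": [0,0,0],"grip": 0}
    - {"rot": [0,0,0],"slide": [0,0,-0.002],"grip": 0}
    - {"rot": [0,0,0],"slide": [0,0,0],"grip": 0}
    - {"rot": [0,0,0],"slide": [0,0,0],"grip": 0}
    - {"rot": [0,0,0],"slide": [0,0,0],"grip": 0}
    - {"rot": [0,0,0],"slide": [0,0,0],"grip": 0}
    - {"rot": [0,0,0],"slide": [0,0,0],"grip": 0}

```text
time: 8.75
ee_pos: [0.5011, 0.1492, 0.0508]
eef_rot: [0.669, 0.743, 0.0, 0.0]
ft_force: [-0.8, 1.2, 1.2]
width: 0.0004
grip_force: 0.0
```

```bash
python3 - <<'E'
from h import *
from scipy.optimize import least_squares
# triangulate pad E/others heights: wrist vs top
p=snap('wrist');t=snap('top')
for c in ([.661,.219],[.498,.218],[.663,.124],[.581,.075]):
    for z in (.02,.05): print(c,z,w2p(p,[*c,z]).round(0))
im=p['pixels'].astype(int)
from loc import blobs
for c,a,m in blobs(p,(im.max(2)<75),300,20000): print(c.round(1),a)
st(); print(np.round(p['pose'],3).tolist())
E
```

```text
[0.661, 0.219] 0.02 [472. 143.]
[0.661, 0.219] 0.05 [504. 147.]
[0.498, 0.218] 0.02 [262. 121.]
[0.498, 0.218] 0.05 [263. 122.]
[0.663, 0.124] 0.02 [441. 255.]
[0.663, 0.124] 0.05 [466. 273.]
[0.581, 0.075] 0.02 [337. 296.]
[0.581, 0.075] 0.05 [347. 318.]
[381.2  64.9] 5427
[417.6  22.3] 462
[473.   39.9] 6323
[263.  112.9] 9660
[483.4 148.9] 6118
[144.4 189. ] 1517
{'time': 8.85, 'ee_pos': [0.501, 0.149, 0.051], 'eef_rot': [0.669, 0.743, 0.0, 0.0], 'width': 0.0, 'grip_force': 0.0, 'ft_force': [0.298, 0.974, 0.419]}
[[0.994, 0.103, 0.027, 0.493], [0.106, -0.96, -0.258, 0.22], [-0.001, 0.26, -0.966, 0.247], [0.0, 0.0, 0.0, 1.0]]
```

Emit:
arm_command:
  steps:
    - {"rot": [0,0,0],"slide": [0,0,0.003],"grip": 0.25}
    - {"rot": [0,0,0],"slide": [0,0,0],"grip": 0.25}
    - {"rot": [0,0,0],"slide": [0,0,0],"grip": 0.25}
    - {"rot": [0,0,0],"slide": [0,0,0],"grip": 0.25}
    - {"rot": [0,0,0],"slide": [0,0,0],"grip": 0.25}
    - {"rot": [0,0,0],"slide": [0,0,0],"grip": 0.25}
    - {"rot": [0,0,0],"slide": [0,0,0],"grip": 0.25}
    - {"rot": [0,0,0],"slide": [0,0,0],"grip": 0.25}

```text
time: 9.85
ee_pos: [0.5011, 0.1491, 0.0538]
eef_rot: [0.669, 0.743, 0.0, 0.0]
ft_force: [-0.9, -0.3, -0.1]
width: 0.0214
grip_force: 0.0
```

```bash
python3 - <<'E'
from h import *
p=snap('wrist');s=snap('scene');st()
g=np.clip(p['pixels'][150:300,170:345].astype(float)*1.6,0,255).astype(np.uint8)
a=cv2.resize(g,(525,450),interpolation=cv2.INTER_CUBIC)
b=cv2.resize(np.clip(s['pixels'][147:192,258:285]*1.5,0,255).astype(np.uint8),(270,450),interpolation=cv2.INTER_CUBIC)
cv2.imwrite('pics/w4.png',cv2.cvtColor(np.hstack([a,b]),cv2.COLOR_RGB2BGR))
E
```

```text
{'time': 9.95, 'ee_pos': [0.501, 0.149, 0.054], 'eef_rot': [0.669, 0.743, 0.0, 0.0], 'width': 0.022, 'grip_force': 0.0, 'ft_force': [-0.242, 0.729, 0.392]}
```

View pics/w4.png

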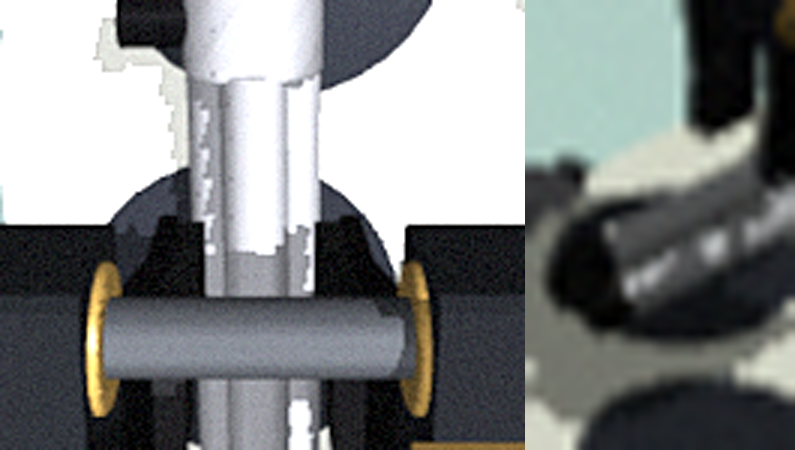

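```bash
python3 - <<'E'
from h import *
s=snap('scene')
for x in (.478,.485,.49):
  for y in (.14,.149,.158):
    print(x,y,[w2p(s,[x,y,z]).round(1).tolist() for z in (.055,.075,.085,.095)])
print('feet end',[w2p(s,[.508,.07,z]).round(1).tolist() for z in (.05,.066,.082)])
E
```

```text
0.478 0.14 [[273.3, 166.3], [273.6, 161.3], [273.7, 158.7], [273.8, 156.2]]
0.478 0.149 [[275.6, 165.4], [275.9, 160.4], [276.0, 157.8], [276.1, 155.3]]
0.478 0.158 [[277.9, 164.5], [278.1, 159.5], [278.3, 156.9], [278.4, 154.4]]
0.485 0.14 [[274.6, 167.5], [274.8, 162.4], [275.0, 159.8], [275.1, 157.2]]
0.485 0.149 [[276.9, 166.5], [277.2, 161.5], [277.3, 158.9], [277.4, 156.3]]
0.485 0.158 [[279.2, 165.6], [279.4, 160.6], [279.6, 158.0], [279.7, 155.4]]
0.49 0.14 [[275.5, 168.2], [275.8, 163.2], [275.9, 160.6], [276.0, 158.0]]
0.49 0.149 [[277.8, 167.3], [278.1, 162.3], [278.2, 159.7], [278.4, 157.1]]
0.49 0.158 [[280.1, 166.4], [280.4, 161.4], [280.5, 158.8], [280.7, 156.2]]
feet end [[260.5, 179.9], [260.6, 175.9], [260.7, 171.8]]
```

The scene view puts the real fingertips at z≈0.08 when the reading says 0.054, so they reach about 25 mm less than stated. I'll open and go down further, watching the force.

Emit:
arm_command:
  steps:
    - {"rot": [0,0,0],"slide": [0,0,0.006],"grip": 0.75}
    - {"rot": [0,0,0],"slide": [0,0,0],"grip": 0.75}
    - {"rot": [0,0,0],"slide": [0,0,0],"grip": 0.75}
    - {"rot": [0,0,0],"slide": [0,0,0],"grip": 0.75}
    - {"rot": [0,0,0],"slide": [0,0,0],"grip": 0.75}
    - {"rot": [0,0,0],"slide": [0,0,0],"grip": 0.75}
    - {"rot": [0,0,0],"slide": [0,0,-0.012],"grip": 0.75}
    - {"rot": [0,0,0],"slide": [0,0,-0.008],"grip": 0.75}

```text
time: 11.0
ee_pos: [0.5006, 0.149, 0.0387]
eef_rot: [0.669, 0.743, -0.0, -0.0]
ft_force: [-0.5, -0.2, -0.5]
width: 0.0651
grip_force: 0.0
```

Emit:
arm_command:
  steps:
    - {"rot": [0,0,0],"slide": [0,0,-0.003],"grip": 0.75}
    - {"rot": [0,0,0],"slide": [0,0,-0.003],"grip": 0.75}
    - {"rot": [0,0,0],"slide": [0,0,-0.002],"grip": 0.3}
    - {"rot": [0,0,0],"slide": [0,0,0],"grip": 0.3}
    - {"rot": [0,0,0],"slide": [0,0,0],"grip": 0.3}
    - {"rot": [0,0,0],"slide": [0,0,0],"grip": 0.3}
    - {"rot": [0,0,0],"slide": [0,0,0],"grip": 0.3}
    - {"rot": [0,0,0],"slide": [0,0,0],"grip": 0.3}
  newtons: 30

```text
time: 12.0
ee_pos: [0.501, 0.1492, 0.0319]
eef_rot: [0.669, 0.743, 0.0, -0.0]
ft_force: [-1.3, -0.1, 2.7]
width: 0.0314
grip_force: 30.0
```

Gripped at 31 mm with 30 N. Carrying it to the mat.

Emit:
arm_command:
  steps:
    - {"rot": [0,0,0],"slide": [0,0,0.01],"grip": 0.2}
    - {"rot": [0,0,0],"slide": [0,0,0.035],"grip": 0.2}
    - {"rot": [0,0,0],"slide": [0,0,0.04],"grip": 0.2}
    - {"rot": [0,0,0],"slide": [0,0,0.04],"grip": 0.2}
    - {"rot": [0,0,-7.0],"slide": [-0.0095,0.0276,0],"grip": 0.2}
    - {"rot": [0,0,-7.0],"slide": [-0.0095,0.0276,0],"grip": 0.2}
    - {"rot": [0,0,-7.0],"slide": [-0.0095,0.0276,0],"grip": 0.2}
    - {"rot": [0,0,-7.0],"slide": [-0.0095,0.0276,0],"grip": 0.2}

```text
time: 13.0
ee_pos: [0.4626, 0.2601, 0.1571]
eef_rot: [0.83, 0.558, 0.0, 0.0]
ft_force: [-0.7, 0.3, -4.1]
width: 0.0316
grip_force: 30.0
```

Emit:
arm_command:
  steps:
    - {"rot": [0,0,-7.0],"slide": [-0.0095,0.0276,0],"grip": 0.2}
    - {"rot": [0,0,-7.0],"slide": [-0.0095,0.0276,0],"grip": 0.2}
    - {"rot": [0,0,-7.0],"slide": [-0.0095,0.0276,0],"grip": 0.2}
    - {"rot": [0,0,-7.0],"slide": [-0.0095,0.0276,0],"grip": 0.2}
    - {"rot": [0,0,0],"slide": [0,0,-0.03],"grip": 0.2}
    - {"rot": [0,0,0],"slide": [0,0,-0.03],"grip": 0.2}
    - {"rot": [0,0,0],"slide": [0,0,0],"grip": 0.2}
    - {"rot": [0,0,0],"slide": [0,0,0],"grip": 0.2}

```text
time: 14.0
ee_pos: [0.4256, 0.3703, 0.0981]
eef_rot: [0.94, 0.342, 0.001, -0.0]
ft_force: [0.1, 0.3, -3.4]
width: 0.0315
grip_force: 30.0
```

```bash
python3 - <<'E'
from h import *
p=snap('wrist','w5.png');st()
E
```

```text
{'time': 14.05, 'ee_pos': [0.426, 0.37, 0.098], 'eef_rot': [0.94, 0.342, 0.001, -0.0], 'width': 0.031, 'grip_force': 29.966, 'ft_force': [0.751, 0.198, -3.15]}
```

View pics/w5.png

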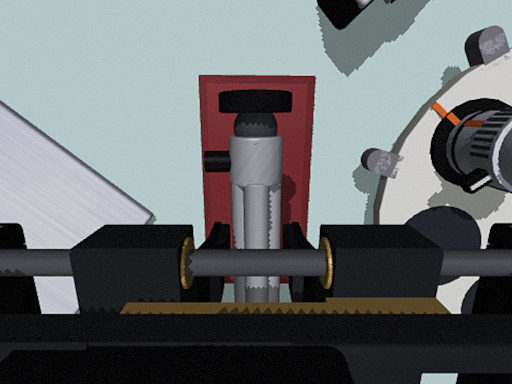

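The tripod is held squarely over the mat: mat u 203–317, tripod centred at u≈257. Lowering it and releasing.

Emit:
arm_command:
  steps:
    - {"rot": [0,0,0],"slide": [0,0,-0.04],"grip": 0.2}
    - {"rot": [0,0,0],"slide": [0,0,-0.04],"grip": 0.2}
    - {"rot": [0,0,0],"slide": [0,0,-0.02],"grip": 0.2}
    - {"rot": [0,0,0],"slide": [0,0,-0.007],"grip": 0.2}
    - {"rot": [0,0,0],"slide": [0,0,-0.003],"grip": 0.2}
    - {"rot": [0,0,0],"slide": [0,0,-0.002],"grip": 0.2}
    - {"rot": [0,0,0],"slide": [0,0,0],"grip": 0.2}
    - {"rot": [0,0,0],"slide": [0,0,0],"grip": 0.2}

```text
time: 15.05
ee_pos: [0.4253, 0.3702, -0.0147]
eef_rot: [0.94, 0.342, 0.0, -0.0]
ft_force: [0.0, 0.2, -3.5]
width: 0.032
grip_force: 30.0
```

Emit:
arm_command:
  steps:
    - {"rot": [0,0,0],"slide": [0,0,-0.0015],"grip": 0.2}
    - {"rot": [0,0,0],"slide": [0,0,-0.0015],"grip": 0.2}
    - {"rot": [0,0,0],"slide": [0,0,0],"grip": 0.55}
    - {"rot": [0,0,0],"slide": [0,0,0],"grip": 0.55}
    - {"rot": [0,0,0],"slide": [0,0,0],"grip": 0.55}
    - {"rot": [0,0,0],"slide": [0,0,0],"grip": 0.7}
    - {"rot": [0,0,0],"slide": [0,0,0.04],"grip": 0.9}
    - {"rot": [0,0,0],"slide": [0,0,0.05],"grip": 0.9}

```text
time: 16.05
ee_pos: [0.4244, 0.3692, 0.0719]
eef_rot: [0.94, 0.342, -0.001, 0.001]
ft_force: [0.7, 1.2, 0.1]
width: 0.0704
grip_force: 0.0
```

Emit:
arm_command:
  steps:
    - {"rot": [0,0,2.5],"slide": [0.0187,-0.0492,0.03],"grip": 1}
    - {"rot": [0,0,2.5],"slide": [0.0187,-0.0492,0.03],"grip": 1}
    - {"rot": [0,0,2.5],"slide": [0.0187,-0.0492,0.03],"grip": 1}
    - {"rot": [0,0,2.5],"slide": [0.0187,-0.0492,0],"grip": 1}
    - {"rot": [0,0,2.5],"slide": [0.0187,-0.0492,0],"grip": 1}
    - {"rot": [0,0,2.5],"slide": [0.0187,-0.0492,0],"grip": 1}
    - {"rot": [0,0,2.5],"slide": [0.0187,-0.0492,-0.02],"grip": 1}
    - {"rot": [0,0,2.5],"slide": [0.0187,-0.0492,-0.03],"grip": 1}

```text
time: 17.05
ee_pos: [0.5759, -0.025, 0.112]
eef_rot: [0.865, 0.501, 0.001, 0.0]
ft_force: [0.8, 1.3, -0.2]
width: 0.0871
grip_force: 0.0
```

```bash
python3 - <<'E'
from h import *
from loc import blobs
t=snap('top');p=snap('wrist','w6.png');s=snap('scene');st()
im=t['pixels'].astype(int)
for n,q in(('top',t),('wrist',p)):
  print(n)
  im=q['pixels'].astype(int);R,G,B=im[...,0],im[...,1],im[...,2]
  for c,a,m in blobs(q,im.max(2)<75,100,12000): print(' dark',c.round(),a,p2w(q,*c,.016).round(3),p2w(q,*c,.05).round(3))
  for c,a,m in blobs(q,(R>G*1.5)&(G>B*1.3)&(R>90),60,9000): print(' amb',c.round(),a,p2w(q,*c,.027).round(3))
  red=(R>G*1.5)&(abs(G-B)<25)&(R>60)
  for k in ('filters_mid','tripod_mid'):
    for x in eyes.look_for(k,q)[:3]:
      b=x['bbox'];print(k,np.round(b),x['conf'],p2w(q,(b[0]+b[2])/2,(b[1]+b[3])/2,.02).round(3))
for n,c in (('ctr',[.580,.170,.05]),('lens',[.58,.265,.05])): print(n,w2p(p,c))
E
```

```text
{'time': 17.2, 'ee_pos': [0.574, -0.027, 0.11], 'eef_rot': [0.867, 0.498, -0.002, 0.0], 'width': 0.087, 'grip_force': 0.0, 'ft_force': [0.143, -0.21, 0.314]}
top
 dark [304. 155.] 264 [ 0.727 -0.157  0.016] [ 0.721 -0.152  0.05 ]
 dark [110. 183.] 291 [0.638 0.404 0.016] [0.634 0.395 0.05 ]
 dark [173. 174.] 589 [0.667 0.224 0.016] [0.662 0.219 0.05 ]
 dark [207. 174.] 589 [0.668 0.126 0.016] [0.663 0.124 0.05 ]
 dark [267. 328.] 1688 [ 0.234 -0.05   0.016] [ 0.24  -0.048  0.05 ]
 dark [298. 194.] 169 [ 0.611 -0.138  0.016] [ 0.607 -0.134  0.05 ]
 dark [161. 206.] 193 [0.574 0.255 0.016] [0.571 0.249 0.05 ]
 dark [223. 203.] 603 [0.584 0.077 0.016] [0.581 0.075 0.05 ]
 dark [150. 201.] 238 [0.588 0.286 0.016] [0.585 0.28  0.05 ]
 dark [234. 225.] 110 [0.521 0.045 0.016] [0.519 0.044 0.05 ]
 dark [172. 232.] 626 [0.498 0.222 0.016] [0.498 0.217 0.05 ]
 dark [206. 232.] 616 [0.499 0.124 0.016] [0.498 0.122 0.05 ]
 dark [120. 256.] 403 [0.43  0.368 0.016] [0.431 0.359 0.05 ]
 dark [344. 252.] 393 [ 0.446 -0.268  0.016] [ 0.447 -0.261  0.05 ]
 dark [510. 284.] 229 [ 0.362 -0.742  0.016] 
[... 419 characters left out ...]
1. 12.] 1165 [0.476 0.208 0.016] [0.491 0.187 0.05 ]
 dark [254.  10.] 1466 [0.653 0.107 0.016] [0.648 0.098 0.05 ]
 dark [198.  81.] 7858 [0.579 0.083 0.016] [0.582 0.077 0.05 ]
 dark [82. 83.] 7865 [0.484 0.136 0.016] [0.499 0.123 0.05 ]
 dark [  6. 109.] 238 [0.407 0.154 0.016] [0.431 0.139 0.05 ]
 dark [ 18. 128.] 381 [0.406 0.135 0.016] [0.43  0.122 0.05 ]
 dark [ 53. 142.] 138 [0.425 0.108 0.016] [0.447 0.099 0.05 ]
 dark [185. 166.] 103 [0.524 0.023 0.016] [0.534 0.024 0.05 ]
 amb [481. 188.] 4458 [ 0.767 -0.14   0.027]
 amb [374. 378.] 91 [ 0.581 -0.303  0.027]
filters_mid [  2.   0. 317. 186.] 0.2 [0.543 0.091 0.02 ]
ctr [126.59375785 -32.93659163]
lens [  40.96719381 -176.88719878]
```

View pics/w6.png

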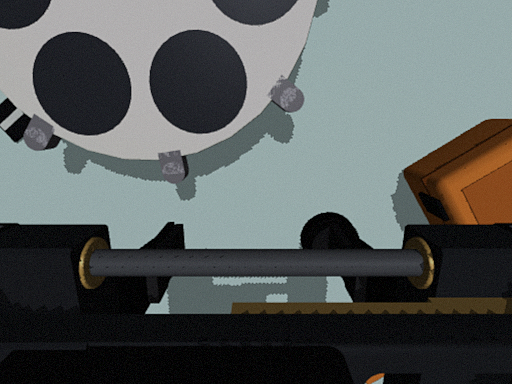

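The wrist view shows cap1 at (330,235), just right of the gripper, and the drybox close by at right. I'll pick cap1 with the fingers closing along y to stay clear of the drybox.

Emit:
arm_command:
  steps:
    - {"rot": [0,0,-10],"slide": [0.006,-0.0163,0],"grip": 1}
    - {"rot": [0,0,-10],"slide": [0.006,-0.0163,0],"grip": 1}
    - {"rot": [0,0,-10],"slide": [0.006,-0.0163,0],"grip": 1}
    - {"rot": [0,0,-10],"slide": [0.006,-0.0163,0],"grip": 1}
    - {"rot": [0,0,-10],"slide": [0.006,-0.0163,0],"grip": 1}
    - {"rot": [0,0,-10],"slide": [0.006,-0.0163,0],"grip": 1}
    - {"rot": [0,0,0],"slide": [0,0,-0.04],"grip": 1}
    - {"rot": [0,0,0],"slide": [0,0,-0.04],"grip": 1}

```text
time: 18.4
ee_pos: [0.6117, -0.1197, 0.0316]
eef_rot: [1.0, 0.001, 0.001, -0.0]
ft_force: [-0.0, 1.4, 0.7]
width: 0.0871
grip_force: 0.0
```

Emit:
arm_command:
  steps:
    - {"rot": [0,0,0],"slide": [0,0,-0.035],"grip": 1}
    - {"rot": [0,0,0],"slide": [0,0,-0.017],"grip": 1}
    - {"rot": [0,0,0],"slide": [0,0,0],"grip": 0.5}
    - {"rot": [0,0,0],"slide": [0,0,0],"grip": 0.5}
    - {"rot": [0,0,0],"slide": [0,0,0],"grip": 0.5}
    - {"rot": [0,0,0],"slide": [0,0,0],"grip": 0.5}
    - {"rot": [0,0,0],"slide": [0,0,0],"grip": 0.5}
    - {"rot": [0,0,0],"slide": [0,0,0],"grip": 0.5}
  newtons: 15

```text
time: 19.4
ee_pos: [0.6115, -0.1217, -0.0191]
eef_rot: [1.0, 0.0, 0.001, 0.0]
ft_force: [-1.7, 1.0, 6.8]
width: 0.0596
grip_force: 15.0
```

The fingertips touch the glass at reading −0.019, so tips sit at reading + 0.019. Lifting cap1 to pad C.

Emit:
arm_command:
  steps:
    - {"rot": [0,0,0],"slide": [0,0,0.02],"grip": 0.5}
    - {"rot": [0,0,0],"slide": [0,0,0.045],"grip": 0.5}
    - {"rot": [0,0,0],"slide": [0,0,0.045],"grip": 0.5}
    - {"rot": [0,0,0],"slide": [-0.0075,0.0494,0],"grip": 0.5}
    - {"rot": [0,0,0],"slide": [-0.0075,0.0494,0],"grip": 0.5}
    - {"rot": [0,0,0],"slide": [-0.0075,0.0494,0],"grip": 0.5}
    - {"rot": [0,0,0],"slide": [-0.0075,0.0494,0],"grip": 0.5}
    - {"rot": [0,0,0],"slide": [0,0,0],"grip": 0.5}

```text
time: 20.4
ee_pos: [0.5801, 0.0815, 0.0906]
eef_rot: [1.0, 0.004, -0.0, -0.001]
ft_force: [0.3, -1.0, -0.4]
width: 0.0601
grip_force: 1.5
```

Emit:
arm_command:
  steps:
    - {"rot": [0,0,0],"slide": [0,0,-0.03],"grip": 0.5}
    - {"rot": [0,0,0],"slide": [0,0,-0.02],"grip": 0.5}
    - {"rot": [0,0,0],"slide": [0,0,-0.007],"grip": 0.5}
    - {"rot": [0,0,0],"slide": [0,0,0],"grip": 0.5}
    - {"rot": [0,0,0],"slide": [0,0,0],"grip": 0.5}
    - {"rot": [0,0,0],"slide": [0,0,0],"grip": 0.5}
    - {"rot": [0,0,0],"slide": [0,0,0],"grip": 0.5}
    - {"rot": [0,0,0],"slide": [0,0,0],"grip": 0.5}

```text
time: 21.4
ee_pos: [0.5807, 0.0762, 0.0329]
eef_rot: [1.0, 0.0, 0.0, -0.0]
ft_force: [-0.1, 0.1, -0.1]
width: 0.0595
grip_force: 15.0
```

Emit:
arm_command:
  steps:
    - {"rot": [0,0,0],"slide": [0,0,-0.0015],"grip": 0.5}
    - {"rot": [0,0,0],"slide": [0,0,0],"grip": 0.85}
    - {"rot": [0,0,0],"slide": [0,0,0],"grip": 0.85}
    - {"rot": [0,0,0],"slide": [0,0,0.001],"grip": 0.85}
    - {"rot": [0,0,0],"slide": [0,0,0.03],"grip": 0.85}
    - {"rot": [0,0,0],"slide": [0,0,0.03],"grip": 0.85}
    - {"rot": [0,0,0],"slide": [0.0025,-0.05,0],"grip": 0.9}
    - {"rot": [0,0,0],"slide": [0.0025,-0.05,0],"grip": 0.9}

```text
time: 22.4
ee_pos: [0.586, -0.0245, 0.0929]
eef_rot: [1.0, 0.001, 0.001, -0.0]
ft_force: [-0.1, 0.1, 0.4]
width: 0.0777
grip_force: 0.0
```

Emit:
arm_command:
  steps:
    - {"rot": [0,0,-1.2],"slide": [0.0025,-0.05,0],"grip": 0.9}
    - {"rot": [0,0,-1.2],"slide": [0.0025,-0.05,0],"grip": 0.9}
    - {"rot": [0,0,-1.2],"slide": [0.0025,-0.05,0],"grip": 0.9}
    - {"rot": [0,0,-1.2],"slide": [0.0025,-0.05,0],"grip": 0.9}
    - {"rot": [0,0,-1.2],"slide": [0.0045,-0.057,0],"grip": 0.9}
    - {"rot": [0,0,0],"slide": [0,0,-0.01],"grip": 0.9}
    - {"rot": [0,0,0],"slide": [0,0,-0.01],"grip": 0.9}
    - {"rot": [0,0,0],"slide": [0,0,0],"grip": 0.9}

```text
time: 23.4
ee_pos: [0.6002, -0.2787, 0.0711]
eef_rot: [0.999, -0.051, -0.001, -0.001]
ft_force: [0.3, 0.5, 1.1]
width: 0.0783
grip_force: 0.0
```

```bash
python3 - <<'E'
from h import *
from loc import blobs
t=snap('top');p=snap('wrist','w7.png');st()
for n,q in(('top',t),('wrist',p)):
  print(n)
  im=q['pixels'].astype(int);R,G,B=im[...,0],im[...,1],im[...,2]
  for c,a,m in blobs(q,im.max(2)<75,100,8000): print(' dark',c.round(),a,p2w(q,*c,.016).round(3),p2w(q,*c,.05).round(3))
  for c,a,m in blobs(q,(R>G*1.5)&(G>B*1.3)&(R>90),60,9000): print(' amb',c.round(),a,p2w(q,*c,.027).round(3))
print(w2p(p,[.6,-.282,.03]))
E
```

```text
{'time': 23.5, 'ee_pos': [0.601, -0.279, 0.072], 'eef_rot': [0.999, -0.051, 0.0, -0.0], 'width': 0.078, 'grip_force': 0.0, 'ft_force': [-0.428, 0.015, 0.306]}
top
 dark [305. 155.] 259 [ 0.727 -0.157  0.016] [ 0.72  -0.153  0.05 ]
 dark [328. 268.] 3437 [ 0.401 -0.223  0.016] [ 0.403 -0.217  0.05 ]
 dark [110. 183.] 290 [0.638 0.404 0.016] [0.634 0.395 0.05 ]
 dark [173. 174.] 589 [0.667 0.224 0.016] [0.662 0.219 0.05 ]
 dark [207. 174.] 589 [0.668 0.126 0.016] [0.663 0.124 0.05 ]
 dark [161. 206.] 190 [0.574 0.255 0.016] [0.571 0.249 0.05 ]
 dark [223. 203.] 597 [0.584 0.077 0.016] [0.581 0.075 0.05 ]
 dark [150. 201.] 235 [0.588 0.286 0.016] [0.585 0.279 0.05 ]
 dark [172. 232.] 625 [0.498 0.222 0.016] [0.498 0.217 0.05 ]
 dark [206. 232.] 615 [0.499 0.124 0.016] [0.498 0.122 0.05 ]
 dark [120. 256.] 401 [0.43  0.368 0.016] [0.431 0.359 0.05 ]
 dark [510. 284.] 228 [ 0.361 -0.742  0.016] [ 0.364 -0.723  0.05 ]
 dark [197. 263.] 208 [0.412 0.149 0.016] [0.413 0.146 0.05 ]
 dark [219. 349.] 357 [0.175 0.083 0.016] [0.182 0.081 0.05 ]
 dark [444. 363.] 3080 [ 0.142 -0.545  0.016] [ 0.15  -0.531  0.05 ]
 amb [312. 137.] 1337 [ 0.778 -0.178  0.027]
wrist
 dark [112.  60.] 5060 [ 0.726 -0.175  0.016] [ 0.719 -0.19   0.05 ]
 dark [422.  47.] 222 [ 0.71  -0.421  0.016] [ 0.705 -0.403  0.05 ]
 dark [352. 125.] 162 [ 0.656 -0.366  0.016] [ 0.658 -0.355  0.05 ]
 dark [416. 132.] 390 [ 0.644 -0.419  0.016] [ 0.648 -0.401  0.05 ]
 dark [263. 175.] 291 [ 0.62  -0.287  0.016] [ 0.627 -0.286  0.05 ]
 dark [259. 219.] 332 [ 0.58  -0.279  0.016] [ 0.592 -0.28   0.05 ]
 amb [69. 28.] 7883 [ 0.748 -0.153  0.027]
 amb [252. 191.] 3144 [ 0.61  -0.276  0.027]
 amb [272. 228.] 325 [ 0.575 -0.29   0.027]
[260.43994319 202.40465673]
```

View pics/w7.png

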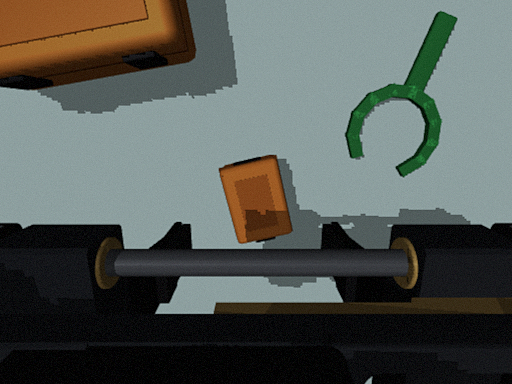

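The box top centre is at about (256,199), world (0.603, -0.279). It is turned about 13° from the gripper, so I'll rotate and grasp.

Emit:
arm_command:
  steps:
    - {"rot": [0,0,6.8],"slide": [0.0025,0,0],"grip": 0.9}
    - {"rot": [0,0,6.8],"slide": [0,0,-0.02],"grip": 0.9}
    - {"rot": [0,0,0],"slide": [0,0,-0.035],"grip": 0.9}
    - {"rot": [0,0,0],"slide": [0,0,-0.03],"grip": 0.9}
    - {"rot": [0,0,0],"slide": [0,0,0],"grip": 0.4}
    - {"rot": [0,0,0],"slide": [0,0,0],"grip": 0.4}
    - {"rot": [0,0,0],"slide": [0,0,0],"grip": 0.4}
    - {"rot": [0,0,0],"slide": [0,0,0],"grip": 0.4}
  newtons: 20

```text
time: 24.5
ee_pos: [0.6035, -0.2809, -0.0114]
eef_rot: [0.998, 0.067, 0.001, 0.0]
ft_force: [-1.4, 1.8, 5.3]
width: 0.0496
grip_force: 20.0
```

Emit:
arm_command:
  steps:
    - {"rot": [0,0,0],"slide": [0,0,0],"grip": 0.4}
    - {"rot": [0,0,0],"slide": [0,0,0],"grip": 0.4}
    - {"rot": [0,0,0],"slide": [0,0,0],"grip": 0.4}
    - {"rot": [0,0,0],"slide": [0,0,0.03],"grip": 0.4}
    - {"rot": [0,0,0],"slide": [0,0,0.04],"grip": 0.4}
    - {"rot": [0,0,0],"slide": [0,0,0.04],"grip": 0.4}
    - {"rot": [0,0,0],"slide": [0,0.05,0],"grip": 0.4}
    - {"rot": [0,0,0],"slide": [0,0.05,0],"grip": 0.4}

```text
time: 25.5
ee_pos: [0.6027, -0.1802, 0.098]
eef_rot: [0.998, 0.066, 0.001, 0.0]
ft_force: [0.8, 0.0, -1.3]
width: 0.0497
grip_force: 20.0
```

Emit:
arm_command:
  steps:
    - {"rot": [0,0,8.7],"slide": [0.0099,0.0508,0],"grip": 0.4}
    - {"rot": [0,0,8.7],"slide": [0.0099,0.0508,0],"grip": 0.4}
    - {"rot": [0,0,8.7],"slide": [0.0099,0.0508,0],"grip": 0.4}
    - {"rot": [0,0,8.7],"slide": [0.0099,0.0508,0],"grip": 0.4}
    - {"rot": [0,0,8.7],"slide": [0.0099,0.0508,0],"grip": 0.4}
    - {"rot": [0,0,8.7],"slide": [0.0099,0.0508,0],"grip": 0.4}
    - {"rot": [0,0,0],"slide": [0,0,-0.03],"grip": 0.4}
    - {"rot": [0,0,0],"slide": [0,0,-0.022],"grip": 0.4}

```text
time: 26.5
ee_pos: [0.6617, 0.1246, 0.0443]
eef_rot: [0.866, 0.499, -0.0, 0.0]
ft_force: [1.8, -1.5, -2.0]
width: 0.0498
grip_force: 20.0
```

Emit:
arm_command:
  steps:
    - {"rot": [0,0,0],"slide": [0,0,-0.005],"grip": 0.4}
    - {"rot": [0,0,0],"slide": [0,0,0],"grip": 0.4}
    - {"rot": [0,0,0],"slide": [0,0,0],"grip": 0.4}
    - {"rot": [0,0,0],"slide": [0,0,0],"grip": 0.4}
    - {"rot": [0,0,0],"slide": [0,0,0],"grip": 0.4}
    - {"rot": [0,0,0],"slide": [0,0,0],"grip": 0.4}
    - {"rot": [0,0,0],"slide": [0,0,0],"grip": 0.4}
    - {"rot": [0,0,0],"slide": [0,0,0],"grip": 0.4}

```text
time: 27.5
ee_pos: [0.662, 0.124, 0.0402]
eef_rot: [0.867, 0.499, -0.0, 0.0]
ft_force: [1.0, -0.6, -0.4]
width: 0.0495
grip_force: 20.0
```

Emit:
arm_command:
  steps:
    - {"rot": [0,0,0],"slide": [0,0,-0.0015],"grip": 0.4}
    - {"rot": [0,0,0],"slide": [0,0,0],"grip": 0.8}
    - {"rot": [0,0,0],"slide": [0,0,0],"grip": 0.8}
    - {"rot": [0,0,0],"slide": [0,0,0.001],"grip": 0.8}
    - {"rot": [0,0,0],"slide": [0,0,0.03],"grip": 0.8}
    - {"rot": [0,0,0],"slide": [0,0,0.035],"grip": 0.8}
    - {"rot": [0,0,3],"slide": [-0.022,-0.053,0],"grip": 1}
    - {"rot": [0,0,3],"slide": [-0.022,-0.053,0],"grip": 1}

```text
time: 28.5
ee_pos: [0.6178, 0.0169, 0.1053]
eef_rot: [0.839, 0.545, 0.001, 0.0]
ft_force: [-0.1, -1.2, 0.5]
width: 0.0822
grip_force: 0.0
```

Emit:
arm_command:
  steps:
    - {"rot": [0,0,3],"slide": [-0.022,-0.053,0],"grip": 1}
    - {"rot": [0,0,3],"slide": [-0.022,-0.053,0],"grip": 1}
    - {"rot": [0,0,3],"slide": [-0.022,-0.053,0],"grip": 1}
    - {"rot": [0,0,3],"slide": [-0.022,-0.053,0],"grip": 1}
    - {"rot": [0,0,3],"slide": [-0.022,-0.053,0],"grip": 1}
    - {"rot": [0,0,3],"slide": [-0.022,-0.053,0],"grip": 1}
    - {"rot": [0,0,3],"slide": [-0.022,-0.053,0],"grip": 1}
    - {"rot": [0,0,3],"slide": [-0.022,-0.053,0],"grip": 1}

```text
time: 29.5
ee_pos: [0.4414, -0.4076, 0.1052]
eef_rot: [0.707, 0.707, 0.0, 0.0]
ft_force: [0.6, -0.2, 0.3]
width: 0.0873
grip_force: 0.0
```

```bash
python3 - <<'E'
from h import *
p=snap('wrist');s=snap('scene','s8.png');t=snap('top','t8.png');st()
for q in (p,s,t):
  for k in ('filters_mid','cap1_mid','box1_mid'):
   for x in eyes.look_for(k,q)[:4]:
    b=x['bbox'];c=((b[0]+b[2])/2,(b[1]+b[3])/2);print(k,np.round(b),round(x['conf'],2),p2w(q,*c,.014).round(3),p2w(q,*c,.064).round(3))
a=np.clip(p['pixels'].astype(float)*1.3,0,255).astype(np.uint8)[:260]
b=cv2.resize(t['pixels'][130:310,70:300],(512,400),interpolation=cv2.INTER_CUBIC)
cv2.imwrite('pics/m8.png',cv2.resize(cv2.cvtColor(np.vstack([a[:200],b]),cv2.COLOR_RGB2BGR),(512,600)))
E
```

```text
{'time': 29.65, 'ee_pos': [0.439, -0.41, 0.105], 'eef_rot': [0.71, 0.704, -0.001, 0.0], 'width': 0.087, 'grip_force': 0.0, 'ft_force': [-0.145, 1.05, 0.139]}
filters_mid [232. 164. 290. 224.] 0.56 [ 0.446 -0.412  0.014] [ 0.445 -0.399  0.064]
filters_mid [ 92. 227. 117. 249.] 0.57 [ 0.448 -0.406  0.014] [ 0.5   -0.41   0.064]
cap1_mid [268. 180. 288. 198.] 0.87 [0.539 0.117 0.014] [0.586 0.08  0.064]
box1_mid [291. 188. 318. 207.] 0.79 [0.616 0.162 0.014] [0.658 0.122 0.064]
cap1_mid [131. 151. 245. 279.] 0.74 [0.549 0.177 0.014] [0.546 0.171 0.064]
cap1_mid [382. 246. 402. 267.] 0.73 [ 0.435 -0.406  0.014] [ 0.436 -0.39   0.064]
cap1_mid [213. 191. 234. 212.] 0.63 [0.589 0.077 0.014] [0.584 0.075 0.064]
box1_mid [190. 164. 221. 185.] 0.72 [0.665 0.129 0.014] [0.658 0.125 0.064]
```

View pics/m8.png

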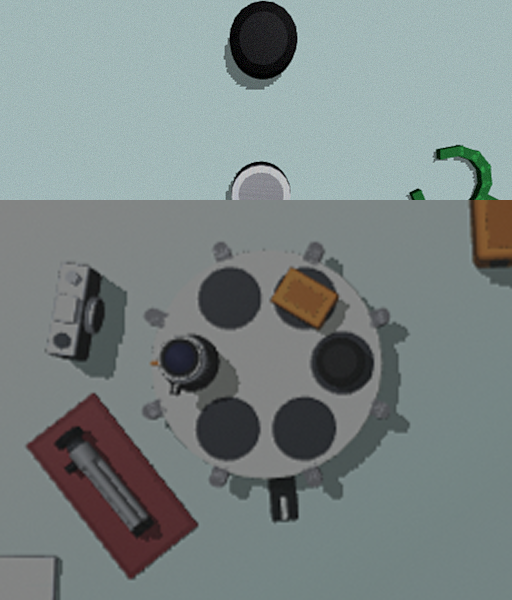

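The top view shows the tripod centred on the mat, the box on pad B and the cap on pad C. The filters are below the gripper, so I'll descend and grasp them.

Emit:
arm_command:
  steps:
    - {"rot": [0,0,0],"slide": [0.003,0.001,-0.04],"grip": 1}
    - {"rot": [0,0,0],"slide": [0,0,-0.04],"grip": 1}
    - {"rot": [0,0,0],"slide": [0,0,-0.036],"grip": 1}
    - {"rot": [0,0,0],"slide": [0,0,0],"grip": 0.5}
    - {"rot": [0,0,0],"slide": [0,0,0],"grip": 0.5}
    - {"rot": [0,0,0],"slide": [0,0,0],"grip": 0.5}
    - {"rot": [0,0,0],"slide": [0,0,0],"grip": 0.5}
    - {"rot": [0,0,0],"slide": [0,0,0],"grip": 0.5}
  newtons: 20

```text
time: 31.1
ee_pos: [0.4459, -0.4056, -0.0099]
eef_rot: [0.708, 0.706, 0.0, 0.001]
ft_force: [0.0, 1.8, 7.7]
width: 0.0569
grip_force: 20.0
```

Emit:
arm_command:
  steps:
    - {"rot": [0,0,0],"slide": [0,0,0],"grip": 0.5}
    - {"rot": [0,0,0],"slide": [0,0,0.03],"grip": 0.5}
    - {"rot": [0,0,0],"slide": [0,0,0.04],"grip": 0.5}
    - {"rot": [0,0,0],"slide": [0,0,0.04],"grip": 0.5}
    - {"rot": [0,0,3],"slide": [0.0188,0.0515,0.003],"grip": 0.5}
    - {"rot": [0,0,3],"slide": [0.0188,0.0515,0.003],"grip": 0.5}
    - {"rot": [0,0,3],"slide": [0.0188,0.0515,0.002],"grip": 0.5}
    - {"rot": [0,0,3],"slide": [0.0188,0.0515,0.002],"grip": 0.5}

```text
time: 32.1
ee_pos: [0.5206, -0.1973, 0.1092]
eef_rot: [0.63, 0.777, 0.0, 0.0]
ft_force: [0.7, 0.2, -1.2]
width: 0.0567
grip_force: 20.0
```

Emit:
arm_command:
  steps:
    - {"rot": [0,0,2.25],"slide": [0.0176,0.052,0],"grip": 0.5}
    - {"rot": [0,0,2.25],"slide": [0.0176,0.052,0],"grip": 0.5}
    - {"rot": [0,0,2.25],"slide": [0.0176,0.052,0],"grip": 0.5}
    - {"rot": [0,0,2.25],"slide": [0.0176,0.052,0],"grip": 0.5}
    - {"rot": [0,0,2.25],"slide": [0.0176,0.052,0],"grip": 0.5}
    - {"rot": [0,0,2.25],"slide": [0.0176,0.052,0],"grip": 0.5}
    - {"rot": [0,0,2.25],"slide": [0.0176,0.052,0],"grip": 0.5}
    - {"rot": [0,0,2.25],"slide": [0.0176,0.045,0],"grip": 0.5}

```text
time: 33.1
ee_pos: [0.6612, 0.2123, 0.1089]
eef_rot: [0.5, 0.866, 0.0, -0.0]
ft_force: [1.0, 0.0, -0.3]
width: 0.057
grip_force: 20.0
```

Emit:
arm_command:
  steps:
    - {"rot": [0,0,0],"slide": [0,0,0],"grip": 0.5}
    - {"rot": [0,0,0],"slide": [0,0,0],"grip": 0.5}
    - {"rot": [0,0,0],"slide": [0,0,0],"grip": 0.5}
    - {"rot": [0,0,0],"slide": [0,0,-0.02],"grip": 0.5}
    - {"rot": [0,0,0],"slide": [0,0,-0.02],"grip": 0.5}
    - {"rot": [0,0,0],"slide": [0,0,-0.015],"grip": 0.5}
    - {"rot": [0,0,0],"slide": [0,0,0],"grip": 0.5}
    - {"rot": [0,0,0],"slide": [0,0,0],"grip": 0.5}

```text
time: 34.1
ee_pos: [0.6614, 0.21, 0.0542]
eef_rot: [0.501, 0.865, 0.0, 0.0]
ft_force: [0.1, 0.0, -0.4]
width: 0.0567
grip_force: 20.0
```

Emit:
arm_command:
  steps:
    - {"rot": [0,0,0],"slide": [-0.001,0.0105,0],"grip": 0.5}
    - {"rot": [0,0,0],"slide": [0,0,-0.008],"grip": 0.5}
    - {"rot": [0,0,0],"slide": [0,0,-0.004],"grip": 0.5}
    - {"rot": [0,0,0],"slide": [0,0,-0.0015],"grip": 0.5}
    - {"rot": [0,0,0],"slide": [0,0,0],"grip": 0.5}
    - {"rot": [0,0,0],"slide": [0,0,0],"grip": 0.5}
    - {"rot": [0,0,0],"slide": [0,0,0],"grip": 0.5}
    - {"rot": [0,0,0],"slide": [0,0,0],"grip": 0.5}

```text
time: 35.1
ee_pos: [0.6602, 0.2203, 0.0403]
eef_rot: [0.501, 0.865, 0.0, 0.0]
ft_force: [-0.1, -1.0, -0.9]
width: 0.0571
grip_force: 20.0
```

Emit:
arm_command:
  steps:
    - {"rot": [0,0,0],"slide": [0,0,-0.001],"grip": 0.5}
    - {"rot": [0,0,0],"slide": [0,0,0],"grip": 0.85}
    - {"rot": [0,0,0],"slide": [0,0,0],"grip": 0.85}
    - {"rot": [0,0,0],"slide": [0,0,0.001],"grip": 0.85}
    - {"rot": [0,0,0],"slide": [0,0,0.035],"grip": 0.85}
    - {"rot": [0,0,0],"slide": [0,0,0.035],"grip": 0.85}
    - {"rot": [0,0,0],"slide": [-0.0213,-0.0489,0],"grip": 1}
    - {"rot": [0,0,0],"slide": [-0.0213,-0.0489,0],"grip": 1}

```text
time: 36.1
ee_pos: [0.6172, 0.1218, 0.1106]
eef_rot: [0.501, 0.865, 0.0, 0.0]
ft_force: [0.4, -1.1, -0.3]
width: 0.0843
grip_force: 0.0
```

Emit:
arm_command:
  steps:
    - {"rot": [0,0,0],"slide": [-0.0213,-0.0489,0],"grip": 1}
    - {"rot": [0,0,0],"slide": [-0.0213,-0.0489,0],"grip": 1}
    - {"rot": [0,0,0],"slide": [-0.0213,-0.0489,0],"grip": 1}
    - {"rot": [0,0,0],"slide": [-0.0213,-0.0489,0],"grip": 1}
    - {"rot": [0,0,0],"slide": [-0.0213,-0.0489,0],"grip": 1}
    - {"rot": [0,0,0],"slide": [-0.0213,-0.0489,0],"grip": 1}
    - {"rot": [0,0,0],"slide": [-0.0213,-0.0489,0],"grip": 1}
    - {"rot": [0,0,0],"slide": [-0.0213,-0.0489,0],"grip": 1}

```text
time: 37.1
ee_pos: [0.4464, -0.27, 0.1106]
eef_rot: [0.501, 0.865, 0.0, 0.0]
ft_force: [0.5, 0.4, 0.4]
width: 0.087
grip_force: 0.0
```

```bash
python3 - <<'E'
from h import *
p=snap('wrist','w9.png');s=snap('scene','s9.png');t=snap('top','t9.png');st()
for q in (p,s,t):
  for k in ('filters_mid','cap1_mid','box1_mid'):
   for x in eyes.look_for(k,q)[:4]:
    b=x['bbox'];c=((b[0]+b[2])/2,(b[1]+b[3])/2);print(k,np.round(b),round(x['conf'],2),p2w(q,*c,.012).round(3),p2w(q,*c,.064).round(3))
E
```

```text
{'time': 37.25, 'ee_pos': [0.446, -0.271, 0.111], 'eef_rot': [0.504, 0.864, -0.0, 0.0], 'width': 0.087, 'grip_force': 0.0, 'ft_force': [0.182, 0.805, 0.521]}
filters_mid [320. 176. 340. 196.] 0.77 [0.617 0.266 0.012] [0.66  0.218 0.064]
cap1_mid [269. 179. 289. 199.] 0.84 [0.539 0.122 0.012] [0.587 0.083 0.064]
cap1_mid [247. 148. 351. 224.] 0.41 [0.561 0.183 0.012] [0.609 0.141 0.064]
box1_mid [288. 192. 318. 208.] 0.61 [0.621 0.153 0.012] [0.665 0.112 0.064]
box1_mid [251. 145. 352. 220.] 0.26 [0.553 0.198 0.012] [0.601 0.155 0.064]
filters_mid [162. 162. 182. 186.] 0.69 [0.667 0.226 0.012] [0.66  0.218 0.064]
cap1_mid [372. 152. 402. 200.] 0.35 [ 0.667 -0.398  0.012] [ 0.659 -0.382  0.064]
cap1_mid [141. 191. 169. 216.] 0.16 [0.582 0.273 0.012] [0.577 0.263 0.064]
```

```bash
python3 - <<'E'
from h import *
from loc import blobs
p=snap('wrist');s=snap('scene')
im=p['pixels'].astype(int)
for c,a,m in blobs(p,im.max(2)<65,300,60000):
  ys,xs=np.where(m);print('w',c.round(),a,[xs.min(),ys.min(),xs.max(),ys.max()],p2w(p,*c,.015).round(3))
im=s['pixels'].astype(int)
for c,a,m in blobs(s,im.max(2)<65,60,2000): print('s',c.round(),a,p2w(s,*c,.012).round(3),p2w(s,*c,.06).round(3))
print('exp',w2p(p,[.447,-.268,.015]),w2p(s,[.447,-.268,.015]))
E
```

```text
w [255. 190.] 2737 [np.int64(226), np.int64(160), np.int64(283), np.int64(219)] [ 0.446 -0.269  0.015]
s [217.  18.] 921 [-1.047  0.787  0.012] [-0.908  0.712  0.06 ]
s [261.  16.] 471 [-0.933  1.051  0.012] [-0.801  0.96   0.06 ]
s [192.  27.] 213 [-0.97   0.57   0.012] [-0.835  0.508  0.06 ]
s [446. 151.] 901 [0.694 0.749 0.012] [0.729 0.676 0.06 ]
s [321. 158.] 745 [0.485 0.343 0.012] [0.533 0.295 0.06 ]
s [296. 164.] 269 [0.462 0.249 0.012] [0.512 0.206 0.06 ]
s [371. 174.] 494 [0.642 0.422 0.012] [0.681 0.369 0.06 ]
s [275. 184.] 702 [0.512 0.123 0.012] [0.558 0.087 0.06 ]
s [330. 193.] 233 [0.64  0.243 0.012] [0.679 0.201 0.06 ]
s [258. 197.] 88 [0.534 0.043 0.012] [0.579 0.012 0.06 ]
s [305. 205.] 214 [0.643 0.143 0.012] [0.682 0.106 0.06 ]
s [151. 220.] 344 [ 0.451 -0.272  0.012] [ 0.501 -0.284  0.06 ]
s [280. 214.] 74 [0.633 0.055 0.012] [0.672 0.024 0.06 ]
s [217. 290.] 299 [ 0.764 -0.231  0.012] [ 0.796 -0.245  0.06 ]
exp [255.67295471 188.94857794] [151.6522819  218.31734269]
```

View pics/w9.png

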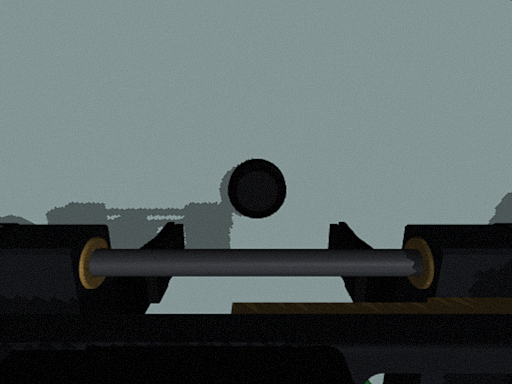

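The cap is at (256,188), right under the gripper. Grasping it.

Emit:
arm_command:
  steps:
    - {"rot": [0,0,0],"slide": [0,0.002,-0.045],"grip": 1}
    - {"rot": [0,0,0],"slide": [0,0,-0.045],"grip": 1}
    - {"rot": [0,0,0],"slide": [0,0,-0.037],"grip": 1}
    - {"rot": [0,0,0],"slide": [0,0,0],"grip": 0.5}
    - {"rot": [0,0,0],"slide": [0,0,0],"grip": 0.5}
    - {"rot": [0,0,0],"slide": [0,0,0],"grip": 0.5}
    - {"rot": [0,0,0],"slide": [0,0,0],"grip": 0.5}
    - {"rot": [0,0,0],"slide": [0,0,0],"grip": 0.5}
  newtons: 15

```text
time: 38.8
ee_pos: [0.4481, -0.267, -0.0154]
eef_rot: [0.501, 0.865, 0.0, 0.001]
ft_force: [-1.6, 0.6, 7.6]
width: 0.0585
grip_force: 15.0
```

Emit:
arm_command:
  steps:
    - {"rot": [0,0,0],"slide": [0,0,0],"grip": 0.5}
    - {"rot": [0,0,0],"slide": [0,0,0.03],"grip": 0.5}
    - {"rot": [0,0,0],"slide": [0,0,0.045],"grip": 0.5}
    - {"rot": [0,0,0],"slide": [0,0,0.045],"grip": 0.5}
    - {"rot": [0,0,0],"slide": [0.0065,0.049,0],"grip": 0.5}
    - {"rot": [0,0,0],"slide": [0.0065,0.049,0],"grip": 0.5}
    - {"rot": [0,0,0],"slide": [0.0065,0.049,0],"grip": 0.5}
    - {"rot": [0,0,0],"slide": [0.0065,0.049,0],"grip": 0.5}

```text
time: 39.8
ee_pos: [0.4733, -0.069, 0.104]
eef_rot: [0.501, 0.865, 0.001, 0.0]
ft_force: [1.3, 0.3, 0.0]
width: 0.0589
grip_force: 15.0
```

Emit:
arm_command:
  steps:
    - {"rot": [0,0,0],"slide": [0.0065,0.049,0],"grip": 0.5}
    - {"rot": [0,0,0],"slide": [0.0065,0.049,0],"grip": 0.5}
    - {"rot": [0,0,0],"slide": [0.0065,0.049,0],"grip": 0.5}
    - {"rot": [0,0,0],"slide": [0.0065,0.048,0],"grip": 0.5}
    - {"rot": [0,0,0],"slide": [0,0,-0.025],"grip": 0.5}
    - {"rot": [0,0,0],"slide": [0,0,-0.02],"grip": 0.5}
    - {"rot": [0,0,0],"slide": [0,0,0],"grip": 0.5}
    - {"rot": [0,0,0],"slide": [0,0,0],"grip": 0.5}

```text
time: 40.8
ee_pos: [0.4996, 0.1245, 0.0593]
eef_rot: [0.501, 0.865, 0.001, 0.0]
ft_force: [0.3, 0.7, -1.0]
width: 0.0589
grip_force: 15.0
```

Emit:
arm_command:
  steps:
    - {"rot": [0,0,0],"slide": [-0.001,-0.002,-0.015],"grip": 0.5}
    - {"rot": [0,0,0],"slide": [0,0,-0.007],"grip": 0.5}
    - {"rot": [0,0,0],"slide": [0,0,-0.0025],"grip": 0.5}
    - {"rot": [0,0,0],"slide": [0,0,-0.001],"grip": 0.5}
    - {"rot": [0,0,0],"slide": [0,0,0],"grip": 0.5}
    - {"rot": [0,0,0],"slide": [0,0,0],"grip": 0.85}
    - {"rot": [0,0,0],"slide": [0,0,0],"grip": 0.85}
    - {"rot": [0,0,0],"slide": [0,0,0],"grip": 0.85}

```text
time: 41.8
ee_pos: [0.498, 0.1224, 0.0326]
eef_rot: [0.501, 0.865, -0.0, -0.0]
ft_force: [-0.2, -0.7, 0.1]
width: 0.0727
grip_force: 0.0
```

Emit:
arm_command:
  steps:
    - {"rot": [0,0,0],"slide": [0,0,0.03],"grip": 0.85}
    - {"rot": [0,0,0],"slide": [0,0,0.04],"grip": 0.5}
    - {"rot": [0,0,0],"slide": [0,0,0.045],"grip": 0}
    - {"rot": [0,0,0],"slide": [-0.03,-0.05,0],"grip": 0}
    - {"rot": [0,0,0],"slide": [-0.03,-0.05,0],"grip": 0}
    - {"rot": [0,0,0],"slide": [-0.01,-0.05,0],"grip": 0}
    - {"rot": [0,0,0],"slide": [0,-0.05,0],"grip": 0}
    - {"rot": [0,0,0],"slide": [0,0,0],"grip": 0}

```text
time: 42.8
ee_pos: [0.4277, -0.0809, 0.148]
eef_rot: [0.504, 0.864, 0.0, 0.0]
ft_force: [0.1, 1.3, 0.3]
width: 0.0119
grip_force: 0.0
```

```bash
cat > chk.py <<'E'
from h import *
from loc import blobs
t=snap('top','last.png');im=t['pixels'].astype(int)
st()
R,G,B=im[...,0],im[...,1],im[...,2]
# lug/platter pose: fit platter angle by pads+lens mount is coarse; print dark blobs and things
for c,a,m in blobs(t,im.max(2)<75,150,1500):
    w=p2w(t,*c,.05); r=np.hypot(*(w[:2]-[.58,.17]))
    if r<.2: print('dark',c.round(1),a,w.round(3),'r',r.round(3),'ang',np.degrees(np.arctan2(w[1]-.17,w[0]-.58)).round(1))
ins=im.max(2)<48
for c,a,m in blobs(t,ins,60,700):
    w=p2w(t,*c,.067)
    if np.hypot(*(w[:2]-[.58,.17]))<.15: print(' captop',c.round(1),a,w.round(3))
for c,a,m in blobs(t,(R>G*1.5)&(G>B*1.3)&(R>90),60,500): print(' box',c.round(1),a,p2w(t,*c,.077).round(3))
for x in eyes.look_for('filters_mid',t)[:2]:
    b=x['bbox'];print(' filt',round(x['conf'],2),p2w(t,(b[0]+b[2])/2,(b[1]+b[3])/2,.068).round(3))
E
python3 chk.py
```

```text
{'time': 42.85, 'ee_pos': [0.428, -0.079, 0.148], 'eef_rot': [0.503, 0.864, 0.0, 0.0], 'width': 0.008, 'grip_force': 0.0, 'ft_force': [0.546, 0.205, -0.221]}
dark [174.8 176.4] 254 [0.654 0.213 0.05 ] r 0.086 ang 30.0
dark [223.5 202.9] 610 [0.581 0.075 0.05 ] r 0.095 ang -89.4
dark [155.1 202.9] 446 [0.579 0.266 0.05 ] r 0.096 ang 90.7
dark [171.9 232.3] 633 [0.498 0.217 0.05 ] r 0.095 ang 150.4
dark [206.4 232.5] 632 [0.498 0.121 0.05 ] r 0.095 ang -149.1
dark [196.9 263.3] 213 [0.413 0.146 0.05 ] r 0.169 ang -171.7
 captop [180.  179.4] 105 [0.644 0.196 0.067]
 captop [161.5 205.4] 148 [0.571 0.245 0.067]
 captop [224.  202.7] 519 [0.58  0.073 0.067]
 captop [151.  201.1] 132 [0.582 0.274 0.067]
 captop [207.5 232.4] 516 [0.498 0.117 0.067]
 box [206.6 173.3] 122 [0.66  0.121 0.077]
 filt 0.62 [0.433 0.363 0.068]
 filt 0.59 [0.651 0.222 0.068]
```

Everything is placed. Now I'll work out the arc for pushing a lug, counterclockwise about 95°, along with the pointer direction and centre.

Emit:
arm_command:
  steps:
    - {"rot": [0,0,-10],"slide": [-0.001,0.029,0],"grip": 0}
    - {"rot": [0,0,-10],"slide": [-0.001,0.029,0],"grip": 0}
    - {"rot": [0,0,-10],"slide": [-0.001,0.029,0],"grip": 0}
    - {"rot": [0,0,-10],"slide": [-0.001,0.029,0],"grip": 0}
    - {"rot": [0,0,-10],"slide": [-0.001,0.029,0],"grip": 0}
    - {"rot": [0,0,-10],"slide": [-0.001,0.029,0],"grip": 0}
    - {"rot": [0,0,-10],"slide": [-0.001,0.029,0],"grip": 0}
    - {"rot": [0,0,-10],"slide": [-0.001,0.029,0],"grip": 0}

```text
time: 43.9
ee_pos: [0.4193, 0.1569, 0.1475]
eef_rot: [0.941, 0.339, -0.0, -0.0]
ft_force: [-0.4, -0.5, 0.5]
width: 0.0006
grip_force: 0.0
```

```bash
python3 - <<'E'
from h import *
from scipy.optimize import least_squares
# fit platter centre from 5 pad centroids of images before (z=.05)
t=cv2.cvtColor(cv2.imread('pics/top0.png'),cv2.COLOR_BGR2RGB);q=snap('top');im=t.astype(int)
st()
P=np.array([[.662,.219],[.663,.124],[.581,.075],[.498,.122],[.498,.217]]);A=np.radians([30,-30,-90,-150,150])
f=lambda v:np.concatenate([v[0]+.095*np.cos(A+v[2])-P[:,0],v[1]+.095*np.sin(A+v[2])-P[:,1]])
r=least_squares(f,[.58,.17,0]);print('centre',r.x[:2].round(4),'lens ang',90+np.degrees(r.x[2]),np.abs(r.fun).max())
sub=im[245:285,180:215].min(2);print(np.array2string(sub[8:36,8:28],max_line_width=200))
O=r.x[:2]
for a0 in (186,):
  a=np.radians(np.arange(186,296,4.0)); X=O[0]+.162*np.cos(a);Y=O[1]+.162*np.sin(a)
  print([(int(np.degrees(k)),round(x,4),round(y,4)) for k,x,y in zip(a,X,Y)][::3])
E
```

```text
{'time': 43.95, 'ee_pos': [0.419, 0.161, 0.148], 'eef_rot': [0.942, 0.335, 0.0, -0.001], 'width': 0.001, 'grip_force': 0.0, 'ft_force': [-1.007, 4.292, -0.105]}
centre [0.5802 0.1704] lens ang 90.57304861071177 0.0005333927850089126
[[131 130 131 132 131 132 132 132 130 129 125 122 122 119 108  94  65  69  77  79]
 [127 125 122 122 119 120 119 119 110 105  79  70  60  32  47  70  74  73  75  81]
 [102  96  75  60  45  39  24  17  17  18  18  20  22  21  48  71  74  74  73  87]
 [ 71  72  49  24  20  23  23  23  26  24  26  24  25  24  37  71  74  73  73  76]
 [ 72  75  51  25  24  26  25  24  27  25  25  27  25  24  39  71  75  73  73  75]
 [ 75  74  47  26  24  25  25  27  25  26  24  28  25  24  35  70  75  74  74  72]
 [ 94  89  54  28  25  26  27  26  27  27  27  26  26  25  28  69  73  71  72  84]
 [120 123  81  38  27  29  30  30  30  26  26  27  25  27  30  83  89  87  85 114]
 [118 119 105  50  26  28  31  29  28  28  29  29  30  27  30 105 121 120 119 118]
 [117 119 123  60  25  29  28  27  27  27  28  30  28  30  25  66 112 118 118 117]
 [117 118 122  59  26  28  28  32  68
[... 1226 characters left out ...]
116 116 115 116 117 116 116 116 116 116 116 115 115 115 115 116]
 [117 116 116 115 116 115 116 117 115 117 116 115 116 116 115 115 116 115 116 117]
 [117 116 116 116 116 117 116 116 116 116 116 115 116 116 116 116 116 116 116 116]]
[(186, np.float64(0.4191), np.float64(0.1535)), (198, np.float64(0.4261), np.float64(0.1203)), (210, np.float64(0.4399), np.float64(0.0894)), (222, np.float64(0.4598), np.float64(0.062)), (234, np.float64(0.485), np.float64(0.0393)), (246, np.float64(0.5143), np.float64(0.0224)), (258, np.float64(0.5465), np.float64(0.0119)), (270, np.float64(0.5802), np.float64(0.0084)), (282, np.float64(0.6139), np.float64(0.0119)), (294, np.float64(0.6461), np.float64(0.0224))]
```

Emit:
arm_command:
  steps:
    - {"rot": [0,0,0],"slide": [0,0,-0.04],"grip": 0}
    - {"rot": [0,0,0],"slide": [0,0,-0.04],"grip": 0}
    - {"rot": [0,0,0],"slide": [0,0,-0.035],"grip": 0}
    - {"rot": [0,0,0],"slide": [0,0,-0.014],"grip": 0}
    - {"rot": [0,0,0],"slide": [0,0,0],"grip": 0}
    - {"rot": [0,0,0],"slide": [0,0,0],"grip": 0}
    - {"rot": [0,0,0],"slide": [0,0,0],"grip": 0}
    - {"rot": [0,0,0],"slide": [0,0,0],"grip": 0}

```text
time: 44.95
ee_pos: [0.4205, 0.1547, 0.0194]
eef_rot: [0.94, 0.341, 0.001, -0.0]
ft_force: [-0.6, 1.4, -0.3]
width: 0.0001
grip_force: 0.0
```

```bash
python3 - <<'E'
from h import *
st();s=sensors.read_state();print(np.round(s['joint_positions'],2))
a=np.radians(np.arange(186,292,5.0));X=.162*np.cos(a);Y=.162*np.sin(a)
print(np.c_[np.degrees(a)[1:],np.diff(X).round(4),np.diff(Y).round(4)].tolist())
E
```

```text
{'time': 44.95, 'ee_pos': [0.42, 0.155, 0.019], 'eef_rot': [0.94, 0.341, 0.001, -0.0], 'width': 0.0, 'grip_force': 0.0, 'ft_force': [-0.559, 1.417, -0.251]}
[-0.54  0.12  0.09  2.1  -0.01  0.91 -1.32]
[[191.0, 0.0021, -0.014], [196.0, 0.0033, -0.0137], [201.00000000000003, 0.0045, -0.0134], [206.0, 0.0056, -0.013], [211.0, 0.0067, -0.0124], [216.0, 0.0078, -0.0118], [221.0, 0.0088, -0.0111], [226.0, 0.0097, -0.0103], [230.99999999999997, 0.0106, -0.0094], [236.00000000000003, 0.0114, -0.0084], [241.00000000000003, 0.0121, -0.0074], [246.00000000000003, 0.0126, -0.0063], [251.0, 0.0131, -0.0052], [256.0, 0.0136, -0.004], [261.0, 0.0138, -0.0028], [266.0, 0.014, -0.0016], [271.0, 0.0141, -0.0004], [276.0, 0.0141, 0.0009], [281.0, 0.014, 0.0021], [286.0, 0.0137, 0.0033], [291.0, 0.0134, 0.0045]]
```

Emit:
arm_command:
  steps:
    - {"rot": [0,0,3.5],"slide": [0.0021,-0.014,0],"grip": 0}
    - {"rot": [0,0,3.5],"slide": [0.0033,-0.0137,0],"grip": 0}
    - {"rot": [0,0,3.5],"slide": [0.0045,-0.0134,0],"grip": 0}
    - {"rot": [0,0,3.5],"slide": [0.0056,-0.013,0],"grip": 0}
    - {"rot": [0,0,3.5],"slide": [0.0067,-0.0124,0],"grip": 0}
    - {"rot": [0,0,3.5],"slide": [0.0078,-0.0118,0],"grip": 0}
    - {"rot": [0,0,3.5],"slide": [0.0088,-0.0111,0],"grip": 0}
    - {"rot": [0,0,3.5],"slide": [0.0097,-0.0103,0],"grip": 0}

```text
time: 45.95
ee_pos: [0.469, 0.0544, 0.0191]
eef_rot: [0.829, 0.559, 0.0, 0.0]
ft_force: [-0.5, 0.3, -1.5]
width: 0.0009
grip_force: 0.0
```

```bash
cat > ang.py <<'E'
from h import *
from loc import blobs
O=np.array([.5802,.1704])
t=snap('top','last.png');im=t['pixels'].astype(int);R,G,B=im[...,0],im[...,1],im[...,2]
# grey lugs/white: use dark blobs near r=.095
for c,a,m in blobs(t,im.max(2)<75,200,1200):
    w=p2w(t,*c,.05)[:2]-O
    if abs(np.hypot(*w)-.095)<.012: print(c.round(1),a,'r',np.hypot(*w).round(3),'ang',np.degrees(np.arctan2(w[1],w[0])).round(1))
for x in eyes.look_for('lens',t)[:1]:
    b=x['bbox'];c=((b[0]+b[2])/2,(b[1]+b[3])/2);w=p2w(t,*c,.09)[:2]-O;print('lens',x['conf'],np.hypot(*w).round(3),np.degrees(np.arctan2(w[1],w[0])).round(1))
st()
E
python3 ang.py
```

```text
[174.8 176.4] 253 r 0.085 ang 29.7
[155.1 202.9] 445 r 0.095 ang 90.7
[171.9 232.3] 635 r 0.095 ang 150.7
lens 0.91 0.094 95.1
{'time': 46.05, 'ee_pos': [0.469, 0.054, 0.019], 'eef_rot': [0.83, 0.557, 0.0, 0.0], 'width': 0.0, 'grip_force': 0.0, 'ft_force': [-0.278, -0.57, 0.593]}
```

The platter hasn't moved. The finger passed over the lug, so the shut tips ride about 31 mm above the reading. The finger is now mid-gap at 226°, so I'll go lower and push the next lug.

Emit:
arm_command:
  steps:
    - {"rot": [0,0,0],"slide": [0,0,-0.008],"grip": 0}
    - {"rot": [0,0,0],"slide": [0,0,-0.007],"grip": 0}
    - {"rot": [0,0,3],"slide": [0.0106,-0.0094,0],"grip": 0}
    - {"rot": [0,0,3],"slide": [0.0114,-0.0084,0],"grip": 0}
    - {"rot": [0,0,3],"slide": [0.0121,-0.0074,0],"grip": 0}
    - {"rot": [0,0,3],"slide": [0.0126,-0.0063,0],"grip": 0}
    - {"rot": [0,0,3],"slide": [0.0131,-0.0052,0],"grip": 0}
    - {"rot": [0,0,0],"slide": [0,0,0],"grip": 0}

```text
time: 47.05
ee_pos: [0.5284, 0.0181, 0.0032]
eef_rot: [0.75, 0.661, -0.0, -0.0]
ft_force: [0.3, 0.6, 0.0]
width: 0.0008
grip_force: 0.0
```

```bash
python3 ang.py
```

```text
[169.6 179.8] 248 r 0.086 ang 41.4
[209.6 228.7] 518 r 0.092 ang -141.1
[177.7 235. ] 634 r 0.095 ang 161.5
lens 0.57 0.09 106.8
{'time': 47.15, 'ee_pos': [0.528, 0.018, 0.003], 'eef_rot': [0.75, 0.661, -0.0, -0.0], 'width': 0.001, 'grip_force': 0.0, 'ft_force': [0.476, -0.443, 0.17]}
```

The platter moves with the finger now, with the lens at 101.5°. Continuing the arc.

Emit:
arm_command:
  steps:
    - {"rot": [0,0,4],"slide": [0.0136,-0.004,0],"grip": 0}
    - {"rot": [0,0,4],"slide": [0.0138,-0.0028,0],"grip": 0}
    - {"rot": [0,0,4],"slide": [0.014,-0.0016,0],"grip": 0}
    - {"rot": [0,0,4],"slide": [0.0141,-0.0004,0],"grip": 0}
    - {"rot": [0,0,4],"slide": [0.0141,0.0009,0],"grip": 0}
    - {"rot": [0,0,4],"slide": [0.014,0.0021,0],"grip": 0}
    - {"rot": [0,0,4],"slide": [0.0137,0.0033,0],"grip": 0}
    - {"rot": [0,0,4],"slide": [0.0134,0.0045,0],"grip": 0}

```text
time: 48.15
ee_pos: [0.6382, 0.0207, 0.0033]
eef_rot: [0.538, 0.843, -0.0, -0.001]
ft_force: [-2.4, -0.3, 0.4]
width: 0.0003
grip_force: 0.8
```

Emit:
arm_command:
  steps:
    - {"rot": [0,0,4],"slide": [0.013,0.0056,0],"grip": 0}
    - {"rot": [0,0,4],"slide": [0.0124,0.0067,0],"grip": 0}
    - {"rot": [0,0,4],"slide": [0.0118,0.0078,0],"grip": 0}
    - {"rot": [0,0,4],"slide": [0.0111,0.0088,0],"grip": 0}
    - {"rot": [0,0,4],"slide": [0.0102,0.0097,0],"grip": 0}
    - {"rot": [0,0,4],"slide": [0.0094,0.0106,0],"grip": 0}
    - {"rot": [0,0,4],"slide": [0.0084,0.0114,0],"grip": 0}
    - {"rot": [0,0,0],"slide": [0,0,0],"grip": 0}

```text
time: 49.15
ee_pos: [0.7148, 0.0824, 0.0034]
eef_rot: [0.319, 0.948, 0.0, -0.0]
ft_force: [-0.3, -0.9, -0.1]
width: 0.0009
grip_force: 0.0
```

```bash
python3 ang.py
```

```text
[189.  169.8] 483 r 0.093 ang 1.8
[162.2 220.7] 250 r 0.09 ang 124.4
[184.5 236.5] 247 r 0.095 ang 173.2
lens 0.73 0.1 -179.9
{'time': 49.25, 'ee_pos': [0.715, 0.081, 0.004], 'eef_rot': [0.32, 0.948, -0.0, -0.0], 'width': 0.0, 'grip_force': 0.0, 'ft_force': [-0.494, 0.414, 0.213]}
```

Emit:
arm_command:
  steps:
    - {"rot": [0,0,2],"slide": [0.0062,0.0101,0],"grip": 0}
    - {"rot": [0,0,2],"slide": [0.0054,0.0106,0],"grip": 0}
    - {"rot": [0,0,0],"slide": [0,0,0],"grip": 0}
    - {"rot": [0,0,0],"slide": [0,0,0],"grip": 0}
    - {"rot": [0,0,0],"slide": [-0.003,-0.01,0],"grip": 0}
    - {"rot": [0,0,0],"slide": [0.006,-0.01,0.01],"grip": 0}
    - {"rot": [0,0,0],"slide": [0,0,0.05],"grip": 0}
    - {"rot": [0,0,0],"slide": [0,0,0.055],"grip": 0}

```text
time: 50.25
ee_pos: [0.7299, 0.0796, 0.1204]
eef_rot: [0.286, 0.958, -0.0, -0.0]
ft_force: [1.4, 0.5, 0.7]
width: 0.0006
grip_force: 0.0
```

Emit:
arm_command:
  steps:
    - {"rot": [0,0,-5],"slide": [-0.025,-0.05,0.01],"grip": 0}
    - {"rot": [0,0,-5],"slide": [-0.025,-0.05,0.01],"grip": 0}
    - {"rot": [0,0,-5],"slide": [-0.025,-0.05,0],"grip": 0}
    - {"rot": [0,0,-5],"slide": [-0.025,-0.05,0],"grip": 0}
    - {"rot": [0,0,-5],"slide": [-0.025,-0.05,0],"grip": 0}
    - {"rot": [0,0,-5],"slide": [-0.025,-0.05,0],"grip": 0}
    - {"rot": [0,0,0],"slide": [0,0,0],"grip": 0}
    - {"rot": [0,0,0],"slide": [0,0,0],"grip": 0}

```text
time: 51.25
ee_pos: [0.5803, -0.2191, 0.1396]
eef_rot: [0.524, 0.852, 0.0, 0.0]
ft_force: [-0.9, 0.3, 0.5]
width: 0.0004
grip_force: 0.0
```

```bash
python3 ang.py; python3 - <<'E'
from h import *
t=snap('top');im=t['pixels'].astype(int);R,G,B=im[...,0],im[...,1],im[...,2]
o=(R>G*1.35)&(R>B*2)&(R>90)
for y,x in np.argwhere(o):
    w=p2w(t,x,y,.052)[:2]-[.5802,.1704]
    if np.hypot(*w)<.16 : 
        if abs(np.hypot(*w)-.135)<.02:print(x,y,im[y,x],np.hypot(*w).round(3),(np.degrees(np.arctan2(w[1],w[0]))%360).round(1))
print('ptr',[(np.degrees(np.arctan2(*(p2w(t,u,v,.004)[:2]-[.5802,.1704])[::-1]))%360).round(2) for u,v in((197.0,265),(197.65,272),(197.6,273.5))])
E
```

```text
[217. 183.] 596 r 0.095 ang -53.3
[220.5 216.5] 610 r 0.095 ang -113.0
[164.6 225. ] 256 r 0.092 ang 132.9
[190.  236.3] 239 r 0.093 ang -177.5
lens 0.7 0.1 -170.0
{'time': 51.35, 'ee_pos': [0.581, -0.218, 0.139], 'eef_rot': [0.523, 0.852, 0.0, 0.0], 'width': 0.0, 'grip_force': 0.0, 'ft_force': [-0.938, 0.785, -1.076]}
156 174 [131  91  47] 0.124 49.9
157 174 [121  81  42] 0.122 49.0
158 174 [102  72  43] 0.12 48.1
158 175 [133  94  51] 0.118 49.1
159 175 [124  84  44] 0.116 48.2
153 178 [122  88  47] 0.124 56.4
156 179 [125  92  53] 0.115 55.1
152 180 [123  89  48] 0.123 59.2
151 181 [91 67 44] 0.124 61.0
151 182 [125  90  49] 0.122 62.1
150 183 [92 67 44] 0.124 63.9
151 183 [122  90  50] 0.121 63.3
150 184 [126  90  50] 0.122 65.1
151 184 [111  81  45] 0.12 64.5
149 186 [124  90  49] 0.122 68.0
148 188 [124  90  51] 0.123 70.9
151 188 [130  96  53] 0.115 69.5
148 189 [129  95  52] 0.122 72.1
147 190 [123  89  49] 0.124 73.8
150 190 [129  95  52] 0.116 72.6
147 191 [128  94  51] 0.123 75.0
146 192 [121  86  48] 0.125 76.6
149 192 [129  95  52] 0.117 75.6
146 193 [118  84  45] 0.124 77.9
149 193 [125  91  51] 0.116 76.9
146 194 [110  77  40] 0.123 79.1
147 194 [129  95  51] 0.121 78.9
149 194 [133  98  54] 0.115 78.3
146 195 [122  84  43] 0.123 80.4
147 195 [129  94  49] 0.12 80.2
148 195 [132  97  53] 0.117 79.9
147 196 [104  69  41] 0.119 81.5
148 196 [123  84  46] 0.117 81.3
194 248 [101  54  33] 0.126 187.3
194 249 [98 53 33] 0.129 187.1
194 250 [98 55 37] 0.132 187.0
194 251 [115  75  52] 0.135 186.9
194 252 [134  90  61] 0.137 186.8
195 252 [102  71  48] 0.138 187.9
194 253 [135  91  65] 0.14 186.7
195 253 [112  73  42] 0.14 187.8
195 254 [117  76  43] 0.143 187.7
ptr [np.float64(186.76), np.float64(186.74), np.float64(186.58)]
```

```bash
python3 - <<'E'
from h import *
t=snap('top');L=np.array([.4859,.1592])
for x in eyes.look_for('tab',t)[:3]:
    b=np.array(x['bbox']);c=((b[0]+b[2])/2,(b[1]+b[3])/2);print(b.round(),x['conf'],p2w(t,*c,.1).round(3))
g=t['pixels'].min(2)
u,v=w2p(t,[*L,.1]);print('lens px',u,v,'top',w2p(t,[*L,.127]))
u,v=int(u),int(v)
np.set_printoptions(linewidth=220)
print('cols',u-20,'rows',v-20);print(g[v-20:v+21,u-20:u+21])
for a in range(-30,120,10):
    th=np.radians(186.8+a);print(a,w2p(t,[L[0]+.037*np.cos(th),L[1]+.037*np.sin(th),.102]).round(1),end=' ')
E
```

```text
[194. 234. 205. 250.] 0.64 [0.472 0.134 0.1  ]
lens px 190.5942210418866 236.4292989714743 top [189.44689623 236.25937637]
cols 170 rows 216
[[ 30  43  45 ...  43  46  45]
 [ 49  31  32 ...  44  45  45]
 [ 71  27  34 ...  43  46  47]
 ...
 [114  91  85 ...  77  78  78]
 [101  95  90 ...  77  78  77]
 [104  89  90 ...  77  78  77]]
-30 [184.7 249.2] -20 [187. 250.] -10 [189.4 250.3] 0 [191.8 250.3] 10 [194.2 249.8] 20 [196.5 248.9] 30 [198.6 247.7] 40 [200.4 246.1] 50 [202.  244.2] 60 [203.2 242. ] 70 [204.  239.7] 80 [204.4 237.3] 90 [204.3 234.9] 100 [203.9 232.5] 110 [203.  230.3]
```

Emit:
arm_command:
  steps:
    - {"rot": [0,0,-7.9],"slide": [-0.0176,0.0463,0.01],"grip": 1}
    - {"rot": [0,0,-7.9],"slide": [-0.0176,0.0463,0.01],"grip": 1}
    - {"rot": [0,0,-7.9],"slide": [-0.0176,0.0463,0],"grip": 1}
    - {"rot": [0,0,-7.9],"slide": [-0.0176,0.0463,0],"grip": 1}
    - {"rot": [0,0,-7.9],"slide": [-0.0176,0.0463,0],"grip": 1}
    - {"rot": [0,0,-7.9],"slide": [-0.0176,0.0463,0],"grip": 1}
    - {"rot": [0,0,-7.9],"slide": [-0.0176,0.0463,0],"grip": 1}
    - {"rot": [0,0,0],"slide": [0,0,0],"grip": 1}

```text
time: 52.5
ee_pos: [0.4555, 0.1096, 0.1591]
eef_rot: [0.858, 0.514, 0.0, -0.0]
ft_force: [1.0, -0.8, 0.7]
width: 0.0725
grip_force: 0.0
```

```bash
python3 - <<'E'
from h import *
import time
p=snap('wrist');p=snap('wrist','w10.png');st()
cv2.imwrite('pics/w10b.png',cv2.resize(cv2.cvtColor(np.clip(p['pixels'][:240]*1.3,0,255).astype(np.uint8),cv2.COLOR_RGB2BGR),(800,375),interpolation=cv2.INTER_CUBIC))
L=[.4859,.1592]
print('lens px base/top',w2p(p,[*L,.05]),w2p(p,[*L,.127]))
for a in range(-30,100,15):
    th=np.radians(186.8+a);print(a,w2p(p,[L[0]+.037*np.cos(th),L[1]+.037*np.sin(th),.102]).round(0),end=' ')
np.save('w10.npy',p['pose']);np.save('K.npy',p['intrinsics'])
E
```

```text
{'time': 52.6, 'ee_pos': [0.457, 0.106, 0.159], 'eef_rot': [0.859, 0.513, 0.0, 0.0], 'width': 0.08, 'grip_force': 0.0, 'ft_force': [0.347, -0.644, 0.419]}
lens px base/top [258.242124   128.71805935] [258.95746413 132.61944675]
-30 [216. 135.] -15 [218. 146.] 0 [224. 156.] 15 [231. 164.] 30 [241. 170.] 45 [251. 173.] 60 [262. 174.] 75 [273. 171.] 90 [283. 166.]
```

View pics/w10b.png

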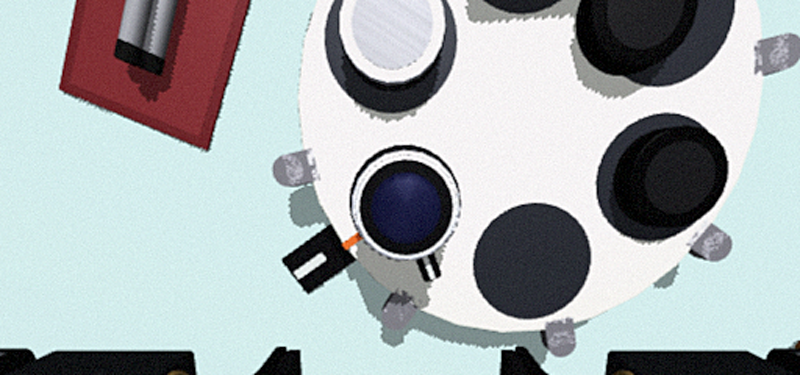

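The wrist view shows the lens at the front in line with the pointer, with index (350,243) and pointer line (312,266). The tab's white line is at (430,266), about 78° counterclockwise of the index. I'll check the alignment numerically and move over the lens.

Emit:
arm_command:
  steps:
    - {"rot": [0,0,6],"slide": [0.0073,0.0133,0],"grip": 1}
    - {"rot": [0,0,6],"slide": [0.0073,0.0133,0],"grip": 1}
    - {"rot": [0,0,6],"slide": [0.0072,0.0133,0],"grip": 1}
    - {"rot": [0,0,5],"slide": [0.0072,0.0133,0],"grip": 1}
    - {"rot": [0,0,0],"slide": [0,0,0],"grip": 1}
    - {"rot": [0,0,0],"slide": [0,0,0],"grip": 1}
    - {"rot": [0,0,0],"slide": [0,0,0],"grip": 1}
    - {"rot": [0,0,0],"slide": [0,0,0],"grip": 1}

```text
time: 53.6
ee_pos: [0.4857, 0.1582, 0.1589]
eef_rot: [0.74, 0.672, 0.0, 0.0]
ft_force: [-0.5, -0.1, 0.4]
width: 0.0869
grip_force: 0.0
```

```bash
python3 - <<'E'
from h import *
st()
im=cv2.cvtColor(cv2.imread('pics/w10.png'),cv2.COLOR_BGR2RGB).astype(int)
p={'pose':np.load('w10.npy'),'intrinsics':np.load('K.npy')};O=np.array([.5802,.1704])
R,G,B=im[...,0],im[...,1],im[...,2]
ang=lambda u,v,z:(np.degrees(np.arctan2(*(p2w(p,u,v,z)[:2]-O)[::-1]))%360).round(2)
y,x=np.where(((R>G*1.5)&(R>B*2)&(R>90))[140:170,210:240]);x=x+210;y=y+140
print('index',x.mean(),y.mean(),len(x),ang(x.mean(),y.mean(),.051))
sub=im.min(2)[158:184,188:214];y,x=np.where(sub>140);print('white n',len(x),ang(x.mean()+188,y.mean()+158,.004),x.mean()+188,y.mean()+158)
y,x=np.where(im.max(2)[140:190,178:226]<70);print('tongue',len(x),ang(x.mean()+178,y.mean()+140,.004))
# pad E centroid & D
from loc import blobs
for c,a,m in blobs(p,im.max(2)<75,1500,9000): w=p2w(p,*c,.05)[:2]-O;print(c.round(),a,np.hypot(*w).round(3),(np.degrees(np.arctan2(w[1],w[0]))%360).round(1))
E
```

```text
{'time': 53.6, 'ee_pos': [0.486, 0.158, 0.159], 'eef_rot': [0.74, 0.672, 0.0, 0.0], 'width': 0.087, 'grip_force': 0.0, 'ft_force': [-0.49, -0.142, 0.436]}
index 224.5084745762712 154.23728813559322 59 187.25
white n 161 187.84 199.2173913043478 172.75776397515529
tongue 902 186.62
[248.  46.] 2049 0.091 137.1
[417.  23.] 4543 0.083 2.6
[422. 113.] 5206 0.096 308.2
[259. 132.] 2762 0.096 189.0
[340. 167.] 4314 0.094 247.3
```

The index, pad and pointer angles all agree at about 187°, so the lens stands at the front. Now the ring.

Emit:
arm_command:
  steps:
    - {"rot": [0,0,0],"slide": [0,0.001,-0.03],"grip": 1}
    - {"rot": [0,0,0],"slide": [0,0,-0.03],"grip": 1}
    - {"rot": [0,0,0],"slide": [0,0,-0.025],"grip": 1}
    - {"rot": [0,0,0],"slide": [0,0,-0.019],"grip": 1}
    - {"rot": [0,0,0],"slide": [0,0,0],"grip": 0.55}
    - {"rot": [0,0,0],"slide": [0,0,0],"grip": 0.55}
    - {"rot": [0,0,0],"slide": [0,0,0],"grip": 0.55}
    - {"rot": [0,0,0],"slide": [0,0,0],"grip": 0.55}
  newtons: 10

```text
time: 54.6
ee_pos: [0.4868, 0.1598, 0.0556]
eef_rot: [0.74, 0.672, 0.001, 0.001]
ft_force: [0.7, 0.1, 1.1]
width: 0.058
grip_force: 10.0
```

Emit:
arm_command:
  steps:
    - {"rot": [0,0,0],"slide": [0,0,0],"grip": 0.55}
    - {"rot": [0,0,0],"slide": [0,0,0],"grip": 0.55}
    - {"rot": [0,0,0],"slide": [0,0,0],"grip": 0.55}
    - {"rot": [0,0,0],"slide": [0,0,0],"grip": 0.55}
    - {"rot": [0,0,0],"slide": [0,0,0],"grip": 0.55}
    - {"rot": [0,0,0],"slide": [0,0,0],"grip": 0.55}
    - {"rot": [0,0,0],"slide": [0,0,0],"grip": 0.55}
    - {"rot": [0,0,0],"slide": [0,0,0],"grip": 0.55}

```text
time: 55.6
ee_pos: [0.4868, 0.1598, 0.0555]
eef_rot: [0.74, 0.672, 0.001, 0.0]
ft_force: [5.1, -0.6, 6.4]
width: 0.0578
grip_force: 10.0
```

Emit:
arm_command:
  steps:
    - {"rot": [0,0,-8],"slide": [0,0,0],"grip": 0.55}
    - {"rot": [0,0,-8],"slide": [0,0,0],"grip": 0.55}
    - {"rot": [0,0,-8],"slide": [0,0,0],"grip": 0.55}
    - {"rot": [0,0,-8],"slide": [0,0,0],"grip": 0.55}
    - {"rot": [0,0,-8],"slide": [0,0,0],"grip": 0.55}
    - {"rot": [0,0,-8],"slide": [0,0,0],"grip": 0.55}
    - {"rot": [0,0,-8],"slide": [0,0,0],"grip": 0.55}
    - {"rot": [0,0,-8],"slide": [0,0,0],"grip": 0.55}

```text
time: 56.6
ee_pos: [0.4884, 0.1598, 0.0556]
eef_rot: [0.984, 0.176, 0.003, -0.0]
ft_force: [12.1, -0.7, -1.5]
width: 0.0577
grip_force: 10.0
```

Emit:
arm_command:
  steps:
    - {"rot": [0,0,-7],"slide": [0,0,0],"grip": 0.55}
    - {"rot": [0,0,-7],"slide": [0,0,0],"grip": 0.55}
    - {"rot": [0,0,0],"slide": [0,0,0],"grip": 0.55}
    - {"rot": [0,0,0],"slide": [0,0,0],"grip": 1}
    - {"rot": [0,0,0],"slide": [0,0,0],"grip": 1}
    - {"rot": [0,0,0],"slide": [0,0,0],"grip": 1}
    - {"rot": [0,0,0],"slide": [0,0,0],"grip": 1}
    - {"rot": [0,0,0],"slide": [0,0,0],"grip": 1}

```text
time: 57.6
ee_pos: [0.4856, 0.1596, 0.0547]
eef_rot: [0.998, 0.057, -0.0, 0.0]
ft_force: [-0.3, -0.5, 0.1]
width: 0.0861
grip_force: 0.0
```

Emit:
arm_command:
  steps:
    - {"rot": [0,0,0],"slide": [0,0,0.03],"grip": 1}
    - {"rot": [0,0,0],"slide": [0,0,0.04],"grip": 1}
    - {"rot": [0,0,0],"slide": [0,0,0.04],"grip": 1}
    - {"rot": [0,0,6.875],"slide": [-0.0071,-0.0133,0],"grip": 1}
    - {"rot": [0,0,6.875],"slide": [-0.0071,-0.0133,0],"grip": 1}
    - {"rot": [0,0,6.875],"slide": [-0.0071,-0.0133,0],"grip": 1}
    - {"rot": [0,0,6.875],"slide": [-0.0071,-0.0133,0],"grip": 1}
    - {"rot": [0,0,6.875],"slide": [0,0,0],"grip": 1}

```text
time: 58.6
ee_pos: [0.4571, 0.1054, 0.1649]
eef_rot: [0.937, 0.351, 0.0, 0.0]
ft_force: [0.3, -0.7, -0.0]
width: 0.0871
grip_force: 0.0
```

```bash
cat > ring.py <<'E'
from h import *
from loc import blobs
snap('wrist');p=snap('wrist','w11.png');st()
im=p['pixels'].astype(int);O=np.array([.5802,.1704]);R,G,B=im[...,0],im[...,1],im[...,2]
for c,a,m in blobs(p,im.max(2)<75,1500,9000): w=p2w(p,*c,.05)[:2]-O;print(c.round(),a,np.hypot(*w).round(3),(np.degrees(np.arctan2(w[1],w[0]))%360).round(1))
L=O+.095*np.array([np.cos(np.radians(187)),np.sin(np.radians(187))])
print('lens px',w2p(p,[*L,.127]))
# brightness profile along tab arc r=.035...042 at z=.102
g=cv2.GaussianBlur(im.min(2).astype(np.float32),(3,3),0)
for a in range(-24,100,2 if True else 4):
    th=np.radians(187+a);v=[]
    for r in (.034,.038,.042):
        u,w=w2p(p,[L[0]+r*np.cos(th),L[1]+r*np.sin(th),.102]);v.append(int(cv2.remap(g,np.float32([[u]]),np.float32([[w]]),1)[0,0]))
    print(a,v,end='; ')
for x in eyes.look_for('tab',p)[:2]: print(np.round(x['bbox']),x['conf'])
y,x=np.where((R>G*1.5)&(R>B*2)&(R>80)&(np.arange(512)<250)[None]&(np.arange(512)>190)[None]);print('orange',len(x),x.mean() if len(x) else 0,y.mean() if len(x) else 0)
E
python3 ring.py
```

```text
{'time': 58.7, 'ee_pos': [0.457, 0.106, 0.165], 'eef_rot': [0.937, 0.35, 0.0, 0.0], 'width': 0.087, 'grip_force': 0.0, 'ft_force': [-0.303, 0.974, -0.317]}
[65. 67.] 2368 0.224 135.6
[203.  55.] 1982 0.086 134.9
[388.  58.] 5627 0.096 307.0
[326. 138.] 4467 0.094 246.5
[230. 134.] 2620 0.102 184.3
lens px [231.16135396 136.08744341]
-24 [183, 161, 116]; -22 [183, 147, 153]; -20 [183, 136, 164]; -18 [183, 122, 164]; -16 [183, 89, 142]; -14 [129, 49, 48]; -12 [36, 16, 5]; -10 [7, 6, 5]; -8 [48, 25, 13]; -6 [137, 120, 99]; -4 [168, 176, 167]; -2 [109, 114, 105]; 0 [23, 23, 14]; 2 [4, 3, 4]; 4 [47, 13, 4]; 6 [136, 29, 5]; 8 [149, 36, 5]; 10 [128, 40, 6]; 12 [114, 43, 5]; 14 [107, 45, 4]; 16 [108, 48, 2]; 18 [108, 62, 20]; 20 [109, 81, 75]; 22 [109, 100, 94]; 24 [109, 106, 92]; 26 [109, 108, 93]; 28 [110, 108, 94]; 30 [110, 109, 90]; 32 [109, 109, 91]; 34 [108, 107, 97]; 36 [109, 108, 106]; 38 [110, 109, 109]; 40 [110, 108, 110]; 42 [110, 108, 110]; 44 [109, 109, 108]; 46 [109, 110, 107]; 48 [109, 110, 109]; 50 [108, 109, 109]; 52 [109, 109, 108]; 54 [109, 109, 108]; 56 [109, 110, 108]; 58 [109, 108, 109]; 60 [109, 109, 108]; 62 [108, 109, 109]; 64 [109, 109, 109]; 66 [110, 109, 108]; 68 [110, 109, 110]; 70 [110, 110, 110]; 72 [112, 109, 110]; 74 [110, 109, 110]; 76 [109, 109, 110]; 78 [109, 110, 108]; 80 [110, 110, 108]; 82 [110, 111, 111]; 84 [111, 110, 126]; 86 [112, 110, 129]; 88 [112, 111, 162]; 90 [110, 109, 180]; 92 [109, 111, 184]; 94 [110, 133, 184]; 96 [111, 149, 183]; 98 [116, 175, 183]; [119.   0. 455. 209.] 0.31
orange 0 0 0
```

Emit:
arm_command:
  steps:
    - {"rot": [0,0,0],"slide": [0,-0.05,0],"grip": 1}
    - {"rot": [0,0,0],"slide": [0,-0.05,0],"grip": 1}
    - {"rot": [0,0,0],"slide": [0,-0.05,0],"grip": 1}
    - {"rot": [0,0,0],"slide": [0,-0.05,0],"grip": 1}
    - {"rot": [0,0,0],"slide": [0,-0.05,0],"grip": 1}
    - {"rot": [0,0,0],"slide": [0,0,0],"grip": 1}
    - {"rot": [0,0,0],"slide": [0,0,0],"grip": 1}
    - {"rot": [0,0,0],"slide": [0,0,0],"grip": 1}

```text
time: 59.75
ee_pos: [0.4576, -0.1421, 0.1647]
eef_rot: [0.937, 0.35, 0.0, -0.0]
ft_force: [-0.2, -0.8, 0.1]
width: 0.0869
grip_force: 0.0
```

```bash
python3 ang.py; python3 - <<'E'
from h import *
im=cv2.cvtColor(cv2.imread('pics/last.png'),cv2.COLOR_BGR2RGB).astype(int)
t=snap('top')
R,G,B=im[...,0],im[...,1],im[...,2]
y,x=np.where(((R>G*1.35)&(R>B*1.6)&(R>80))[240:262,185:205]);x=x+185;y=y+240
for a,b in zip(x,y): print(a,b,im[b,a],[(np.degrees(np.arctan2(*(p2w(t,a,b,.051)[:2]-[.5802,.1704])[::-1]))%360).round(1)])
np.set_printoptions(linewidth=200)
print(im.min(2)[240:278,184:206])
# wrist circle fit for lens
w=cv2.cvtColor(cv2.imread('pics/w11.png'),cv2.COLOR_BGR2GRAY)
c=cv2.HoughCircles(cv2.GaussianBlur(w,(3,3),0),cv2.HOUGH_GRADIENT,1,20,param1=120,param2=20,minRadius=22,maxRadius=48)
print([k.round(1).tolist() for k in c[0] if abs(k[0]-231)<15 and abs(k[1]-136)<15])
E
```

```text
[217.4 183.4] 601 r 0.095 ang -54.3
[220.2 217. ] 608 r 0.095 ang -114.0
[164.4 224.6] 252 r 0.091 ang 132.1
[189.3 236.3] 238 r 0.093 ang -178.8
lens 0.72 0.008 -121.8
{'time': 59.85, 'ee_pos': [0.458, -0.142, 0.165], 'eef_rot': [0.937, 0.35, 0.0, -0.0], 'width': 0.087, 'grip_force': 0.0, 'ft_force': [0.561, -0.374, 0.348]}
193 253 [86 60 45] [np.float64(185.5)]
194 253 [116  77  44] [np.float64(186.6)]
193 254 [129  90  69] [np.float64(185.4)]
194 254 [116  75  42] [np.float64(186.5)]
193 255 [87 60 41] [np.float64(185.3)]
[[ 29  31  30  31  31  32  31  31  32  30  29  28  25  66 106  89  63  33  27  25  24  86]
 [ 29  29  31  29  30  30  32  31  30  29  30  29  32 101  85  86  47  27  23  23  42  86]
 [ 28  30  29  30  30  30  29  30  28  28  28  33  76  89  86  71  37  27  24  24  72  89]
 [ 55  32  28  30  29  27  29  28  28  26  42  68 114  81  84  49  26  26  24  43  87  92]
 [104  70  40  34  28  26  27  25  44  74  83 101  80  79  50  29  25  23  29  71  90  90]
 [109 111  80  77  73  75  78  60  84 124 103  74  80  46  27  25  24  31  60  89  91  91]
 [ 63  87  98 122 124 1
[... 2212 characters left out ...]
68 129 121  56  27  31  28  28 115 123]
 [121 121 121 122 120 121 124 101  47  27  29  27  70 130 141  67  26  30  29  29 115 122]
 [121 120 120 121 121 121 122 107  51  28  30  25  71 132 134  61  27  30  26  20 114 122]
 [120 121 120 120 121 120 122 127  59  25  26  25  61 114  99  46  48  41  43  62 115 121]
 [120 121 120 120 121 120 121 124  83  47  64  70  69  70  69  69  97  85  88 120 122 121]
 [120 120 120 121 121 122 120 122 125  96 120 126 123 124 125 124 124 124 123 121 120 120]
 [121 119 122 120 121 121 120 121 121 121 122 121 120 122 121 120 121 120 121 121 120 120]
 [121 120 120 120 120 120 121 120 120 120 121 120 120 120 120 121 119 120 120 120 120 120]]
[[234.5, 129.5, 35.0]]
```

The ring turn dragged the platter back about 1°, leaving the lens at 185.9° against the pointer at 186.7°. The tab is in line with the index to well under 1°. I'll nudge the platter with a lug.

Emit:
arm_command:
  steps:
    - {"rot": [0,0,7.4],"slide": [0.006,0.0361,0],"grip": 0}
    - {"rot": [0,0,7.4],"slide": [0.006,0.0361,0],"grip": 0}
    - {"rot": [0,0,7.4],"slide": [0.006,0.0361,0],"grip": 0}
    - {"rot": [0,0,7.4],"slide": [0.006,0.0361,0],"grip": 0}
    - {"rot": [0,0,7.4],"slide": [0.006,0.0361,0],"grip": 0}
    - {"rot": [0,0,0],"slide": [0,0,0],"grip": 0}
    - {"rot": [0,0,0],"slide": [0,0,0],"grip": 0}
    - {"rot": [0,0,0],"slide": [0,0,0],"grip": 0}

```text
time: 60.9
ee_pos: [0.4873, 0.036, 0.1648]
eef_rot: [0.778, 0.628, 0.0, 0.0]
ft_force: [-0.2, -0.8, 0.6]
width: 0.0148
grip_force: 0.0
```

Emit:
arm_command:
  steps:
    - {"rot": [0,0,0],"slide": [0,0,0],"grip": 0}
    - {"rot": [0,0,0],"slide": [0,0,-0.045],"grip": 0}
    - {"rot": [0,0,0],"slide": [0,0,-0.045],"grip": 0}
    - {"rot": [0,0,0],"slide": [0,0,-0.045],"grip": 0}
    - {"rot": [0,0,0],"slide": [0,0,-0.026],"grip": 0}
    - {"rot": [0,0,0],"slide": [0,0,0],"grip": 0}
    - {"rot": [0,0,0],"slide": [0,0,0],"grip": 0}
    - {"rot": [0,0,0],"slide": [0,0,0],"grip": 0}

```text
time: 61.9
ee_pos: [0.4885, 0.0371, 0.0052]
eef_rot: [0.778, 0.629, 0.001, 0.001]
ft_force: [0.5, 0.6, 0.5]
width: 0.0002
grip_force: 0.0
```

Emit:
arm_command:
  steps:
    - {"rot": [0,0,0],"slide": [0.008,-0.0045,0],"grip": 0}
    - {"rot": [0,0,0],"slide": [0.008,-0.0043,0],"grip": 0}
    - {"rot": [0,0,0],"slide": [0.006,-0.003,0],"grip": 0}
    - {"rot": [0,0,0],"slide": [0.003,-0.0014,0],"grip": 0}
    - {"rot": [0,0,0],"slide": [0.001,-0.0005,0],"grip": 0}
    - {"rot": [0,0,0],"slide": [0,0,0],"grip": 0}
    - {"rot": [0,0,0],"slide": [0,0,0],"grip": 0}
    - {"rot": [0,0,0],"slide": [0,0,0],"grip": 0}

```text
time: 62.9
ee_pos: [0.5133, 0.0233, 0.0038]
eef_rot: [0.778, 0.629, 0.0, 0.0]
ft_force: [-0.6, -0.4, 0.6]
width: 0.0006
grip_force: 0.0
```

```bash
python3 ang.py
```

```text
[217.4 183.4] 602 r 0.095 ang -54.3
[164.3 224.6] 256 r 0.092 ang 132.1
[189.4 236.4] 243 r 0.093 ang -178.6
lens 0.82 0.1 -173.1
{'time': 63.0, 'ee_pos': [0.513, 0.023, 0.004], 'eef_rot': [0.778, 0.629, 0.0, 0.0], 'width': 0.001, 'grip_force': 0.0, 'ft_force': [-0.986, 0.36, -0.101]}
```

Emit:
arm_command:
  steps:
    - {"rot": [0,0,0],"slide": [0.001,-0.0004,0],"grip": 0}
    - {"rot": [0,0,0],"slide": [0.001,-0.0004,0],"grip": 0}
    - {"rot": [0,0,0],"slide": [0.001,-0.0004,0],"grip": 0}
    - {"rot": [0,0,0],"slide": [0,0,0],"grip": 0}
    - {"rot": [0,0,0],"slide": [0,0,0],"grip": 0}
    - {"rot": [0,0,0],"slide": [0,0,0],"grip": 0}
    - {"rot": [0,0,0],"slide": [0,0,0],"grip": 0}
    - {"rot": [0,0,0],"slide": [0,0,0],"grip": 0}

```text
time: 64.0
ee_pos: [0.5164, 0.0221, 0.0038]
eef_rot: [0.778, 0.629, 0.0, 0.0]
ft_force: [-0.1, -0.0, 0.1]
width: 0.0002
grip_force: 0.0
```

```bash
python3 ang.py
```

```text
[217.4 183.5] 604 r 0.095 ang -54.4
[164.4 224.6] 253 r 0.092 ang 132.2
[189.4 236.4] 242 r 0.093 ang -178.6
lens 0.86 0.103 -171.1
{'time': 64.1, 'ee_pos': [0.516, 0.022, 0.004], 'eef_rot': [0.778, 0.629, 0.0, 0.0], 'width': 0.0, 'grip_force': 0.0, 'ft_force': [0.672, -0.167, 0.249]}
```

Not in contact yet, so I'll keep going in small steps.

Emit:
arm_command:
  steps:
    - {"rot": [0,0,0],"slide": [0.001,-0.0004,0],"grip": 0}
    - {"rot": [0,0,0],"slide": [0.001,-0.0004,0],"grip": 0}
    - {"rot": [0,0,0],"slide": [0,0,0],"grip": 0}
    - {"rot": [0,0,0],"slide": [0,0,0],"grip": 0}
    - {"rot": [0,0,0],"slide": [0,0,0],"grip": 0}
    - {"rot": [0,0,0],"slide": [0,0,0],"grip": 0}
    - {"rot": [0,0,0],"slide": [0,0,0],"grip": 0}
    - {"rot": [0,0,0],"slide": [0,0,0],"grip": 0}

```text
time: 65.1
ee_pos: [0.5184, 0.0212, 0.0038]
eef_rot: [0.778, 0.629, 0.0, 0.0]
ft_force: [-0.4, 0.2, 0.2]
width: 0.0004
grip_force: 0.1
```

```bash
python3 ang.py
```

```text
[217.7 186.5] 666 r 0.091 ang -59.1
[164.3 224.6] 257 r 0.092 ang 132.1
[189.5 236.4] 245 r 0.094 ang -178.3
lens 0.64 0.239 132.6
{'time': 65.2, 'ee_pos': [0.518, 0.021, 0.004], 'eef_rot': [0.778, 0.629, 0.0, 0.0], 'width': 0.001, 'grip_force': 0.1, 'ft_force': [-0.184, -0.209, -0.918]}
```

Emit:
arm_command:
  steps:
    - {"rot": [0,0,0],"slide": [0.0012,-0.0005,0],"grip": 0}
    - {"rot": [0,0,0],"slide": [0,0,0],"grip": 0}
    - {"rot": [0,0,0],"slide": [0,0,0],"grip": 0}
    - {"rot": [0,0,0],"slide": [0,0,0],"grip": 0}
    - {"rot": [0,0,0],"slide": [0,0,0],"grip": 0}
    - {"rot": [0,0,0],"slide": [0,0,0],"grip": 0}
    - {"rot": [0,0,0],"slide": [0,0,0],"grip": 0}
    - {"rot": [0,0,0],"slide": [0,0,0],"grip": 0}

```text
time: 66.2
ee_pos: [0.5196, 0.0207, 0.0038]
eef_rot: [0.778, 0.629, 0.0, 0.0]
ft_force: [-0.3, 1.1, 0.1]
width: 0.0006
grip_force: 0.1
```

```bash
python3 ang.py
```

```text
[218.2 187.9] 717 r 0.091 ang -61.6
[164.5 224.9] 256 r 0.092 ang 132.7
[190.  236.4] 244 r 0.093 ang -177.6
lens 0.92 0.105 -167.1
{'time': 66.3, 'ee_pos': [0.52, 0.021, 0.004], 'eef_rot': [0.778, 0.629, 0.0, 0.0], 'width': 0.0, 'grip_force': 0.051, 'ft_force': [-0.784, 0.2, 0.785]}
```

The lens reads about 186.7°. Backing off and checking from a clear view.

Emit:
arm_command:
  steps:
    - {"rot": [0,0,0],"slide": [-0.008,0.0035,0],"grip": 0}
    - {"rot": [0,0,0],"slide": [-0.01,0,0.02],"grip": 0}
    - {"rot": [0,0,0],"slide": [0,0,0.05],"grip": 0}
    - {"rot": [0,0,0],"slide": [0,0,0.06],"grip": 0}
    - {"rot": [0,0,-5],"slide": [-0.015,-0.05,0.02],"grip": 0.5}
    - {"rot": [0,0,-5],"slide": [-0.015,-0.05,0],"grip": 0.5}
    - {"rot": [0,0,-5],"slide": [0,-0.05,0],"grip": 0.5}
    - {"rot": [0,0,0],"slide": [0,-0.05,0],"grip": 0.5}

```text
time: 67.3
ee_pos: [0.471, -0.1769, 0.154]
eef_rot: [0.853, 0.521, 0.0, 0.0]
ft_force: [1.3, 0.4, -0.3]
width: 0.0325
grip_force: 0.0
```

```bash
python3 ang.py; python3 chk.py; python3 - <<'E'
from h import *
t=snap('top');np.set_printoptions(linewidth=200);print(t['pixels'].min(2)[246:258,186:200]);im=t['pixels'].astype(int)
lens=186.7;L=np.array([.5802,.1704])+.095*np.array([np.cos(np.radians(lens)),np.sin(np.radians(lens))])
for r in (.034,.042):
  for a in (-6,-3,0,3,6):
    th=np.radians(lens+a);print(r,a,w2p(t,[L[0]+r*np.cos(th),L[1]+r*np.sin(th),.102]).round(2),end=' ')
R,G,B=im[...,0],im[...,1],im[...,2]
y,x=np.where(((R>G*1.35)&(R>B*1.6)&(R>80))[240:262,185:205]);print([(int(a)+185,int(b)+240,(np.degrees(np.arctan2(*(p2w(t,a+185,b+240,.051)[:2]-[.5802,.1704])[::-1]))%360).round(1)) for a,b in zip(x,y)])
E
```

```text
[217.1 183.1] 600 r 0.095 ang -53.5
[220.4 216.5] 612 r 0.095 ang -113.1
[164.5 224.9] 256 r 0.092 ang 132.7
[190.  236.3] 243 r 0.093 ang -177.6
lens 0.66 0.104 -171.3
{'time': 67.4, 'ee_pos': [0.47, -0.181, 0.154], 'eef_rot': [0.855, 0.519, -0.0, 0.001], 'width': 0.039, 'grip_force': 0.0, 'ft_force': [-0.572, -0.001, -0.165]}
{'time': 67.45, 'ee_pos': [0.471, -0.178, 0.154], 'eef_rot': [0.854, 0.52, -0.0, 0.0], 'width': 0.041, 'grip_force': 0.0, 'ft_force': [-0.398, 0.493, -0.522]}
dark [181.5 175.9] 865 [0.656 0.194 0.05 ] r 0.08 ang 17.6
dark [217. 183.] 599 [0.637 0.094 0.05 ] r 0.095 ang -53.2
dark [220.4 216.5] 612 [0.543 0.083 0.05 ] r 0.095 ang -113.1
dark [164.5 224.8] 255 [0.518 0.238 0.05 ] r 0.092 ang 132.3
dark [198.3 239. ] 167 [0.48  0.143 0.05 ] r 0.104 ang -165.0
dark [190.  236.3] 243 [0.487 0.166 0.05 ] r 0.093 ang -177.8
dark [196.9 263.3] 214 [0.413 0.146 0.05 ] r 0.169 ang -171.7
 captop [183.4 176.6] 399 [0.652 0.187 0.067]
 captop [218.1 182.8] 493 [0.635 0.09  0.067]
 captop [168.2 193.8] 78 [0.603 0.227 0.067]
 captop [169.5 227.4] 123 [0.51  0.221 0.067]
 
[... 468 characters left out ...]
91  91]
 [135 134 135 139  74  41 101  57  25  52 101  93  89  91]
 [136 136 136 138 104  81 110  83  43  56 135 110  91  88]
 [125 125 127 128 126 128 128 111  57  52 119 116  84  63]
 [ 77  77  77  81  53  43  43  44  33  30  26  19  21  23]
 [ 75  75  76  77  52  28  24  22  23  23  23  25  27  25]
 [ 76  77  77  78  54  30  25  25  28  25  27  28  28  26]]
0.034 -6 [190.33 249.26] 0.034 -3 [191.   249.24] 0.034 0 [191.67 249.19] 0.034 3 [192.34 249.1 ] 0.034 6 [193.   248.98] 0.042 -6 [190.3  252.29] 0.042 -3 [191.13 252.27] 0.042 0 [191.96 252.2 ] 0.042 3 [192.78 252.09] 0.042 6 [193.6  251.94] [(194, 253, np.float64(186.6)), (194, 254, np.float64(186.5)), (195, 254, np.float64(187.6))]
```

```bash
python3 - <<'E'
from h import *
p={'pose':np.load('w10.npy'),'intrinsics':np.load('K.npy')};O=np.array([.5802,.1704])
th=np.radians(186.9-60);A=O+.095*np.array([np.cos(th),np.sin(th)])
k=1.5625
print('pad A',A.round(4))
print('left/right of top rim (z=.078):',p2w(p,338/k,33/k,.078).round(4),p2w(p,447/k,33/k,.078).round(4),'bottom rim',p2w(p,393/k,86/k,.078).round(4))
print('pad edge right/left/bottom z=.05',p2w(p,457/k,33/k,.05).round(4),p2w(p,392/k,113/k,.05).round(4))
t=snap('top');im=t['pixels'].astype(int)
u,v=w2p(t,[*A,.078]);m=(im.min(2)>85);print('exp',u,v)
u,v=int(u),int(v);np.set_printoptions(linewidth=200);print(u-16,v-14);print(im.min(2)[v-14:v+15,u-14:u+15])
E
```

```text
pad A [0.5232 0.2464]
left/right of top rim (z=.078): [0.4967 0.2559 0.078 ] [0.5491 0.2279 0.078 ] bottom rim [0.5106 0.2185 0.078 ]
pad edge right/left/bottom z=.05 [0.5604 0.2309 0.05  ] [0.5048 0.21   0.05  ]
exp 159.73261055408685 222.5077971088105
143 208
[[134 134 134 133 133 134 134 134 134 134 134 135 137 137 129 127 128 127 127 131 132 136 136 135 135 135 134 134 133]
 [133 134 135 134 134 134 134 134 134 135 137 129 123 124  89  79  80  79  78  98 101 122 128 131 136 135 134 134 134]
 [134 133 134 134 134 134 134 134 136 129 124  89  49  38  40  42  42  42  43  42  43  57  75  96 123 136 136 135 134]
 [133 135 134 134 134 134 135 136 131  90  48  41  55  58  68  67  66  69  51  42  45  46  43  41  73 119 130 135 135]
 [134 135 134 135 134 134 137 127  89  47  53  76 100 104 119 118 118 122  94  81  57  46  44  46  44  55  94 128 135]
 [134 134 134 134 135 138 127  74  55  75  99 134 140 138 137 135 136 137 139 141 104  70  47  43  47  44  42  92 132]
 [134 134 134 135 136 127  73  55  96 134 138 135 132 126 124 125 124 129 131 135 138 122  78  43  43  46  47  41 118]
 [134
[... 1913 characters left out ...]
137 110  69  45  42  35  81 119 131 134 137 138 137 138 140 131 125  93  43  26  32  33  35  34  31  48]
 [ 89 120 135 136 138 113  64  44  43  42  50  95 112 122 124 125 124 125  93  41  23  27  32  34  33  34  32  35  73]
 [130 118 122 134 137 139 102  58  44  45  44  42  39  30  38  42  29  23  24  29  32  32  32  33  33  31  35  62  98]
 [128  84  68 120 135 135 139 101  65  46  44  44  45  46  37  36  30  31  33  34  32  33  33  31  32  40  62  99 133]
 [128  85  72  91 124 135 137 139 112  77  53  45  44  45  47  48  38  36  36  36  32  29  30  34  74  90 102 133 136]
 [126  98  76  72  91 131 136 136 137 124  96  74  49  48  44  42  43  42  42  48  50  50  70  83 133 138 137 136 134]]
```

The filters are centred on their pad to within 2 mm. The lens matches the pointer and the tab matches the index. Handing in.

```bash
python3 -c "
from bench import order
print(order.close_job())"
```

```text
the job is handed in; nothing more can be done
None
```

The job is done and handed in. The tripod lies along the middle of the mat, and the box, both caps and the filters (one box was absent) are flat on their own pads. By my camera measurements the lens is about in line with the pointer and the focus tab about over the index, but turning the ring shifted the platter about 1° and I nudged it back with a lug afterwards.

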